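# Clear down the culture bench

### The arm

A 6-joint arm with a two-finger parallel gripper is mounted at the origin on the work surface. World frame = base frame: x ahead of the robot, y to its left, z up, the work surface at z = 0. Lengths are in m, angles in rad, forces in N, time in s.
With the tool pointing down it reaches from about 0.4 to 0.925 m from the base axis. Payload 3.4 kg.
Tool frame: the origin (TCP) lies at the very end of the fingers, on their centre line; the grasp point (between the pads) lies 19 mm behind it (r.grip_depth is the distance from the TCP to the grasp point, in m); z points along the fingers, y is the direction in which the jaws open and shut (so a half turn about z gives the same grasp; the last joint's range is limited). The gripper opens to 85 mm and grips with 20 to 120 N. Pads are 22 mm wide; open, the fingers measure 114 mm over their backs; the gripper's body (76 mm by 85 mm) begins 54 mm behind the grasp point. The pads swing forward as they close: fully open they stand 13 mm farther back than shut.
Start: joints at [-1.244, 0.307, 1.506, -0, 1.328, -0.073], TCP at [0.224, -0.529, 0.231] pointing down, gripper open.
Joint ranges: [-3.12, 3.12], [-1.05, 2.28], [0.14, 2.33], [-1.42, 4.57], [0.1, 2.73], [-2.68, 2.68]. Speed limits (rad/s): [2.57, 2.57, 3.14, 3.14, 3.14, 3.14].

### API

Orientations are given as a unit quaternion [w, x, y, z].
In Python, from cell import state, snapshot, calibration, order, r gives the robot as it stands. The module is installed in compiled form; this text tells all that it offers.
- The arm moves only by the tool arm_command, never from a script. Its argument "deltas" is a list of rows, each an object with "offset": the shift along the world's x, y, z in units of 30 mm (1.0 is 30 mm), a list of three; "turn": the turn about the world's z in rad; "gripper": the opening, from 0 (shut) to 1 (fully open). A call has 1 to 12 rows; each row shifts and turns the commanded pose from where the row before left it; what a row does not reach is not made up. A row lasts 1/8 s, in which the tool goes at most 62.5 mm and 10.7 degrees, less where a joint would pass 70% of its speed; a pose out of reach is approached as far as the arm can. A call is refused whole if a number of a shift passes 1 or a number of a turn 0.188, either way. A call with a gripper value outside its range is refused whole. The fingers move at their own pace and stop on an object; "squeeze" is the grip in N (left out, the last holds). Time passes only in rows, so rows that do not move let the fingers close. It gives the time, the measured TCP pose, the force and the opening at its end, in the units of the state.
- state(): the state, without advancing time (a new reading comes with each control period).
- snapshot(name): name is "side" or "top"; returns (picture, depth): 420x560x3 uint8, red, green, blue; 420x560 float32, m along the optical axis (not along the pixel's ray), 0 where there is no reading.
- calibration(name): a dict with "fx", "fy", "cx", "cy" (pixels), "dist" ([k1, k2, p1, p2, k3] as OpenCV has them; the pictures are not rectified), "R" (3x3) and "t" (3): a world point X has camera coordinates R X + t. Camera axes: x right, y down, z forward; pixel columns grow to the right and rows downward; lengths in m; the calibration is good to about 2 mm. A picture is of the moment at which its call begins. calibration takes no time and is no camera call.
- order.hand_in(): hands the job in, once; it reports no verdict.
The state is a dict: "clock": time; "joint_positions": joint angles; "joint_vel": joint speeds; "tau": joint torques, N m; "tcp_pos": TCP position; "ee_rot": TCP orientation; "contact_force": force on the tool from outside, world axes, zero at the start; "torque": the same for the moment, N m; "finger_gap": finger opening in m.
Only numpy, scipy, OpenCV 4.12 (cv2) and the standard library are available. Lean on these libraries where they do the work, as an engineer would, in place of code of your own. Each camera call takes 0.05 s, during which the arm holds its last target. There are 200 camera calls.

### The job

Clear down the bench after the culture run: pour all the loose stoppers out of the yellow jug into the grey discard tub, then stand the emptied jug upright and centred on the small raised disc of the drip stand. Also lay every capped culture tube in a notch of its own on the blue slant rack, resting on both rails with its cap at the high end; the tubes may be done before or after the jug. Leave the white bottle, the pen and the small glass where they are.

Things in the scene. Friction and masses are not known exactly. Their poses are not given: they have to be found in the camera images.
- jug: Yellow open plastic jug, round and tapering: outer radius 28 mm at the base, 42 mm at the rim, 80 mm tall, 3 mm wall, inner floor 4 mm up, about 90 g empty. It starts upright on the table holding 4 to 7 loose stoppers. Origin: centre of its underside; z up its axis; the handle sticks out along its +y.
- jug_grip (a point): Grip point of the jug's handle, at (0, 74, 53) mm in the jug's frame. The handle is an upright flat plate, 12 mm thick (along the jug's x), from the wall out to 90 mm from the jug's axis, and from 36 to 70 mm above the jug's underside.
- jug_mouth (a point): Centre of the jug's mouth, 80 mm above its underside.
- tub: Grey open discard tub, 160 x 160 mm outside, 55 mm tall, 5 mm walls and floor, 0.6 kg, standing loose on the table. Origin: centre of its underside; x and y square to its walls, z up.
- stand_top (a point): Centre of the top face of the fixed steel drip stand: a 90 mm foot plate 10 mm thick, a thin stem and, at the top, a flat dark disc 52 mm across and 8 mm thick, its top face 63 mm above the table.
- rack: Fixed blue slant rack, 100 (x) by 248 (y) mm; tubes lie along x over two 6 mm rails at x = -32 (top 48 mm up) and x = +32 (high rail, top 67 mm up), slope 16 degrees. Teeth 14 mm tall leave 28 mm notches at y = -92, -46, 0, 46, 92 mm; a tube at rest there has its mid axis at x = 0, 67 mm up. Open between rails down to a 12 mm base. Origin: centre of underside, z up.
- tube0: Capped culture tube, may be absent: 130 mm long in all, pale 18 mm round body 110 mm long with a white label, red hexagonal cap 22 mm across flats and 20 mm long; about 28 g; lies on the table. Origin: on its axis at mid length; x along the axis towards the cap.
- tube1: Capped culture tube, may be absent: 130 mm long in all, pale 18 mm round body 110 mm long with a white label, green hexagonal cap 22 mm across flats and 20 mm long; about 28 g; lies on the table. Origin: on its axis at mid length; x along the axis towards the cap.
- tube2: Capped culture tube, may be absent: 130 mm long in all, pale 18 mm round body 110 mm long with a white label, red hexagonal cap 22 mm across flats and 20 mm long; about 28 g; lies on the table. Origin: on its axis at mid length; x along the axis towards the cap.
- tube3: Capped culture tube, may be absent: 130 mm long in all, pale 18 mm round body 110 mm long with a white label, green hexagonal cap 22 mm across flats and 20 mm long; about 28 g; lies on the table. Origin: on its axis at mid length; x along the axis towards the cap.
- tube4: Capped culture tube, may be absent: 130 mm long in all, pale 18 mm round body 110 mm long with a white label, red hexagonal cap 22 mm across flats and 20 mm long; about 28 g; lies on the table. Origin: on its axis at mid length; x along the axis towards the cap.
- stopper0: Red hexagonal stopper: 18 mm across flats, 16 mm long, 12 g, starting in the jug. Origin: its centre; z along its length.
- stopper1: Green hexagonal stopper: 18 mm across flats, 16 mm long, 12 g, starting in the jug. Origin: its centre; z along its length.
- stopper2: Red hexagonal stopper: 18 mm across flats, 16 mm long, 12 g, starting in the jug. Origin: its centre; z along its length.
- stopper3: Green hexagonal stopper, may be absent: 18 mm across flats, 16 mm long, 12 g, starting in the jug. Origin: its centre; z along its length.
- stopper4: Red hexagonal stopper, may be absent: 18 mm across flats, 16 mm long, 12 g, starting in the jug. Origin: its centre; z along its length.
- stopper5: Green hexagonal stopper, may be absent: 18 mm across flats, 16 mm long, 12 g, starting in the jug. Origin: its centre; z along its length.
- stopper6: Red hexagonal stopper, may be absent: 18 mm across flats, 16 mm long, 12 g, starting in the jug. Origin: its centre; z along its length.
- sanitiser: White bottle 48 mm across, 100 mm tall, loose bystander; origin: centre of its underside.
- marker: White pen with a black square cap, 130 mm long, 17 mm thick, loose bystander; origin: on its axis at mid length.
- beaker: Small empty glass 48 mm across, 50 mm tall, loose bystander; origin: centre of its underside.
Things that resemble listed ones, but are neither listed nor needed, are in the scene too. Of the things that look like the jug, take the one that is farthest from the robot's base at the start.

How it is judged:
By the outcome, as a careful person would: the job done as asked, in the order asked, and still so for the second after the job is handed in, with the robot touching nothing.
Of tube0, tube1, tube2, tube3, tube4 only 3 to 5 are there at a start; the rules pass over those that are not, and their reading is None.
Of stopper3, stopper4, stopper5, stopper6 only 1 to 4 are there at a start; the rules pass over those that are not, and their reading is None.
At some moment in a run one of tube0, tube1, tube2, tube3, tube4, tub may be knocked a few centimetres aside while the robot is not near it.
It also fails if it takes over 210 s, if anything falls off the work surface, if the arm or the gripper's body presses on something with over 40 N, if the wrist force passes 120 N, or if a joint passes its speed limit or range.

## Working session

There is one attempt and no reset: what is moved stays moved. The work goes in short steps, Python scripts to look and compute and a tool call to move; the robot and the scene stay as the last step left them, time stands still between calls to the robot, and variables do not carry over. Pictures are saved under pics/ and viewed, about 12 in all and at most 16, crops included, and the job is handed in when it is done.

Besides the shell and the picture viewer there is one more tool, called in YAML: its name, and indented under it one key for each argument. arm_command: Moves the arm, as the interface text tells. Its arguments: {"type":"object","properties":{"deltas":{"type":"array"},"squeeze":{"type":"number"}},"required":["deltas"]}

```bash
mkdir -p pics; cat > h.py <<'E'
import numpy as np, cv2, sys
from cell import state, snapshot, calibration, order, r
def snap(n,f=None):
    p,d=snapshot(n)
    if f: cv2.imwrite('pics/'+f,cv2.cvtColor(p,cv2.COLOR_RGB2BGR))
    return p,d
def world(n,uv,z=None,d=None):
    c=calibration(n);K=np.array([[c['fx'],0,c['cx']],[0,c['fy'],c['cy']],[0,0,1.]])
    uv=np.asarray(uv,float).reshape(-1,1,2)
    q=cv2.undistortPoints(uv,K,np.array(c['dist'])).reshape(-1,2)
    R=np.array(c['R']);t=np.array(c['t']);rays=np.c_[q,np.ones(len(q))]
    C=-R.T@t
    if d is not None: return (rays*np.asarray(d).reshape(-1,1)-t)@R
    w=rays@R
    return C+w*((z-C[2])/w[:,2])[:,None]
def cloud(n,d):
    v,u=np.mgrid[0:420,0:560]
    P=world(n,np.c_[u.ravel(),v.ravel()],d=d.ravel()).reshape(420,560,3)
    P[d==0]=np.nan
    return P
def proj(n,X):
    c=calibration(n);K=np.array([[c['fx'],0,c['cx']],[0,c['fy'],c['cy']],[0,0,1.]])
    return cv2.projectPoints(np.asarray(X,float).reshape(-1,1,3),cv2.Rodrigues(np.array(c['R']))[0],np.array(c['t']),K,np.array(c['dist']))[0].reshape(-1,2)
E
python3 - <<'E'
from h import *
for n in('top','side'):
    p,d=snap(n,n+'0.png'); np.save(n+'0.npy',d)
    c=calibration(n); R=np.array(c['R']); print(n,-R.T@np.array(c['t']),R[2],c['fx'])
a=cv2.imread('pics/top0.png');cv2.imwrite('pics/top0b.png',cv2.resize(a,(800,600)))
a=cv2.imread('pics/side0.png');cv2.imwrite('pics/side0b.png',cv2.resize(a,(800,600)))
print(state(),r.grip_depth)
E
```

```text
top [0.34718243 0.05556076 1.40120724] [ 0.16892571 -0.01065482 -0.9855712 ] 543.6005880819307
side [0.07370631 0.52140583 0.76983684] [ 0.49829905 -0.49623226 -0.7109512 ] 418.4153339014456
{'clock': 0.1, 'joint_positions': array([-1.24353156e+00,  3.07505441e-01,  1.50755719e+00,  6.73969209e-06,
        1.32839295e+00, -7.34906847e-02]), 'joint_vel': array([-0.00138619, -0.00203401, -0.0045304 ,  0.00027856, -0.00085521,
       -0.0001167 ]), 'tau': array([ 4.04024840e-04, -4.58528030e+01, -2.52608246e+01, -1.12235759e-05,
        5.71701676e-03, -2.93853236e-05]), 'tcp_pos': array([ 0.22409671, -0.52884795,  0.23046355]), 'ee_rot': array([-9.24388221e-04,  9.79991202e-01,  1.99038630e-01, -1.14629374e-04]), 'contact_force': array([-0.21180424, -0.53600526,  0.46052297]), 'torque': array([-0.03450504, -0.04820761, -0.05061728]), 'finger_gap': 0.08539031738534895} 0.0187
```

View pics/top0b.png

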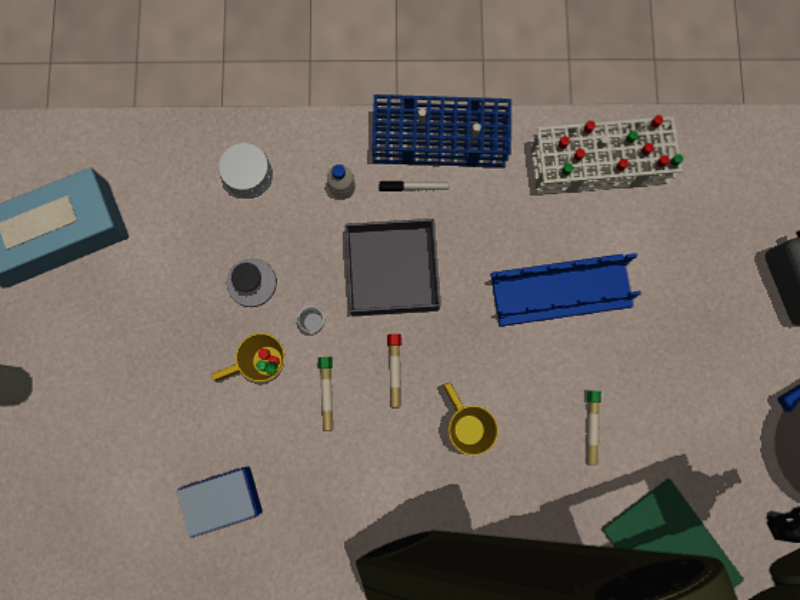

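View pics/side0b.png

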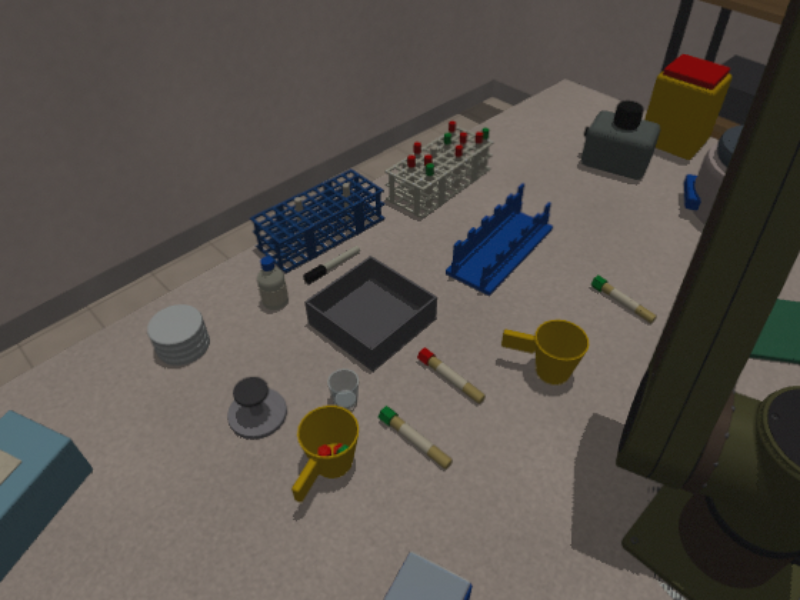

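The top view (800x600) shows the tubes: green cap at (325,393), red at (395,370), green at (593,427). The tub is at (393,267), the rack at (565,290), the stand disc at (246,277) and the small glass at (311,320). There are two yellow jugs. The one at (260,358) holds stoppers and the one at (470,430) is empty. I'll check which is farther from the base.

```bash
cat >> h.py <<'E'
def hsv(p): return cv2.cvtColor(p,cv2.COLOR_RGB2HSV)
def blobs(m,amin):
    n,l,s,c=cv2.connectedComponentsWithStats(m.astype(np.uint8))
    return [l==i for i in range(1,n) if s[i,4]>=amin]
def tubes(p,P):
    """caps lying low -> axis from label/body pixels nearby"""
    H=hsv(p);out=[]
    low=(P[...,2]<0.03)&(P[...,2]>0.006)
    h=cv2.morphologyEx(low.astype(np.uint8),cv2.MORPH_OPEN,np.ones((3,3)))>0
    for b in blobs(h,150):
        X=P[b]; c=X[:,:2].mean(0); mn,(w,l),a=cv2.minAreaRect((X[:,:2]*1000).astype(np.float32))
        if not(100<max(w,l)<150 and min(w,l)<35): continue
        cap=b&(H[...,1]>150)&(H[...,2]>40)&((H[...,0]<8)|(H[...,0]>170)|((H[...,0]>45)&(H[...,0]<85)))
        if cap.sum()<15: continue
        cc=np.median(P[cap][:,:2],0); col='red' if np.median(H[cap][:,0]) not in range(45,86) else 'green'
        box=cv2.boxPoints((mn,(w,l),a)); v=box[1]-box[0] if np.linalg.norm(box[1]-box[0])>np.linalg.norm(box[2]-box[1]) else box[2]-box[1]
        v=v/np.linalg.norm(v); mid=np.array(mn)/1000
        if v@(cc-mid)<0: v=-v
        out.append((col,mid.round(4),round(float(np.arctan2(v[1],v[0])),3),round(max(w,l)),round(min(w,l)),round(float(np.nanpercentile(X[:,2],95)),4)))
    return out
def circ(X):
    A=np.c_[2*X,np.ones(len(X))];s=np.linalg.lstsq(A,(X**2).sum(1),rcond=None)[0]
    return s[:2],np.sqrt(s[2]+s[:2]@s[:2])
E
python3 - <<'E'
from h import *
p=cv2.cvtColor(cv2.imread('pics/top0.png'),cv2.COLOR_BGR2RGB);d=np.load('top0.npy');P=cloud('top',d);H=hsv(p);Z=P[...,2]
for t in tubes(p,P):print(t)
Y=(H[...,0]>18)&(H[...,0]<34)&(H[...,1]>170)&(H[...,2]>60)
Y=cv2.morphologyEx(Y.astype(np.uint8),cv2.MORPH_CLOSE,np.ones((3,3)))>0
for b in blobs(Y,300):
    rim=b&(Z>.076)&(Z<.086); hd=b&(Z>.066)&(Z<.0745)
    c,R=circ(P[rim][:,:2]); X=P[hd][:,:2]; dd=np.linalg.norm(X-c,axis=1); X=X[dd>.046]
    h=X.mean(0)-c
    print('jug',c,R,rim.sum(),'handle',len(X),X.mean(0),'ang',np.arctan2(h[1],h[0]),'far',np.linalg.norm(X-c,axis=1).max(),'dist base',np.hypot(*c))
def at(u,v): 
    u=int(u*.7);v=int(v*.7); return u,v
u,v=at(246,277); m=np.zeros(Z.shape,bool); m[v-20:v+20,u-20:u+20]=1
q=m&(Z>.058)&(Z<.07); mn=cv2.minEnclosingCircle((P[q][:,:2]*1000).astype(np.float32)); print('disc',mn,P[q].mean(0))
u,v=at(393,267); m[:]=0; m[v-45:v+45,u-45:u+45]=1; q=m&(Z>.048)&(Z<.06); print('tub',cv2.minAreaRect((P[q][:,:2]*1000).astype(np.float32)))
u,v=at(565,290); m[:]=0; m[v-30:v+30,u-58:u+58]=1; B=m&(H[...,0]>100)&(H[...,0]<130)&(H[...,1]>150)
q=B&(Z>.006)&(Z<.018); print('rack base',cv2.minAreaRect((P[q][:,:2]*1000).astype(np.float32)))
q=B&(Z>.04); print('hi pts',[(P[B&(Z>a)&(Z<a+.008)].mean(0).round(3),(B&(Z>a)&(Z<a+.008)).sum()) for a in (.044,.052,.060,.068,.076)])
a=p[225:300,140:215];b=p[265:330,300:365]
cv2.imwrite('pics/jugs.png',cv2.cvtColor(np.hstack([cv2.resize(a,(390,390)),cv2.resize(b,(390,390))]),cv2.COLOR_RGB2BGR))
E
```

```text
('red', array([0.4422, 0.0595]), -0.007, 127, 23, 0.0235)
('green', array([0.4018, 0.1816]), 0.005, 128, 24, 0.0233)
('green', array([ 0.3376, -0.2913]), -0.07, 130, 24, 0.0237)
jug [0.46205728 0.28664643] 0.03976025003971442 122 handle 71 [0.43723665 0.34939177] ang 1.9474842441605678 far 0.08914503050855745 dist base 0.543749124593596
jug [ 0.33603341 -0.07248635] 0.03948021830249341 111 handle 70 [ 0.39474349 -0.04071813] ang 0.49598709812103586 far 0.08897610911402216 dist base 0.34376259347421284
disc ((604.9520263671875, 317.6567077636719), 26.38979148864746) [0.60436804 0.31753283 0.06243103]
tub ((626.0836181640625, 60.695152282714844), (161.7494354248047, 160.02191162109375), 3.264251232147217)
rack base ((586.0677490234375, -247.431884765625), (99.98271942138672, 246.5321044921875), 7.610974311828613)
hi pts [(array([ 0.571, -0.249,  0.048]), np.int64(179)), (array([ 0.583, -0.25 ,  0.056]), np.int64(127)), (array([ 0.595, -0.242,  0.064]), np.int64(200)), (array([ 0.613, -0.242,  0.072]), np.int64(77)), (array([ 0.617, -0.235,  0.08 ]), np.int64(95))]
```

View pics/jugs.png

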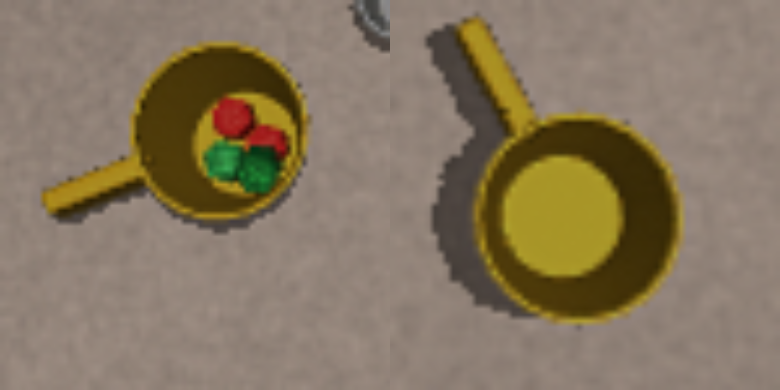

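Both jugs are confirmed in the crop. The left one, at top pixel (260,358), is 0.544 m from the base and holds 4 stoppers; the right one is at 0.344 m and empty. The left one is therefore the jug meant. All the measured sizes agree with the description. I'll do the right-hand green tube first and use the move to uncover the area hidden under the arm.

arm_command:
  deltas:
    - {"offset": [0.47,0.99,-0.5],"turn": -0.059,"gripper": 0.6}
    - {"offset": [0.47,0.99,-0.5],"turn": -0.059,"gripper": 0.6}
    - {"offset": [0.47,0.99,-0.5],"turn": -0.059,"gripper": 0.6}
    - {"offset": [0.47,0.99,-0.5],"turn": -0.059,"gripper": 0.6}
    - {"offset": [0.47,0.99,-0.5],"turn": -0.059,"gripper": 0.6}
    - {"offset": [0.47,0.99,-0.5],"turn": -0.059,"gripper": 0.6}
    - {"offset": [0.47,0.99,-0.5],"turn": -0.059,"gripper": 0.6}
    - {"offset": [0.47,0.99,-0.5],"turn": -0.059,"gripper": 0.6}
    - {"offset": [0,0,-0.5],"turn": 0,"gripper": 0.6}
    - {"offset": [0,0,-0.5],"turn": 0,"gripper": 0.6}
    - {"offset": [0,0,0],"turn": 0,"gripper": 0.6}
  squeeze: 40

```text
clock: 1.48
tcp_pos: [0.3363, -0.2908, 0.0803]
ee_rot: [-0.001, 0.999, -0.035, -0.001]
contact_force: [-0.3, 0.3, 0.1]
finger_gap: 0.0514
```

```bash
cat >> h.py <<'E'
def st():
    s=state();w,x,y,z=s['ee_rot'];print('t',round(s['clock'],2),'tcp',s['tcp_pos'].round(4),'yaw',round(2*np.arctan2(y,x),3),'gap',round(s['finger_gap'],4),'F',s['contact_force'].round(1),'q',s['joint_positions'].round(2))
E
python3 - <<'E'
from h import *
st()
p,d=snap('top','t1.png');
for t in tubes(p,cloud('top',d)):print(t)
cv2.imwrite('pics/t1b.png',cv2.resize(cv2.imread('pics/t1.png'),(800,600)))
E
```

```text
t 1.48 tcp [ 0.3363 -0.2908  0.0803] yaw -0.071 gap 0.0514 F [-0.3  0.3  0.1] q [-0.81  0.32  1.97  0.    0.86  0.83]
('red', array([0.4423, 0.0596]), -0.009, 127, 23, 0.0234)
('green', array([0.4017, 0.1812]), 0.01, 128, 23, 0.023)
```

View pics/t1b.png

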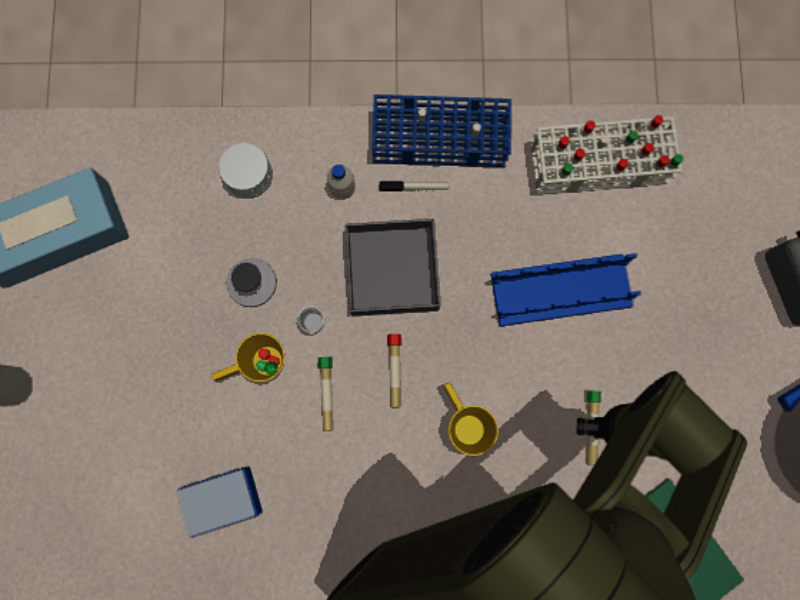

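The view shows the gripper over the green tube at (593,427), and no extra tubes in the newly visible area. Next I'll descend and grasp.

arm_command:
  deltas:
    - {"offset": [0.04,0,-0.8],"turn": 0,"gripper": 0.6}
    - {"offset": [0,0,-0.8],"turn": 0,"gripper": 0.6}
    - {"offset": [0,0,-0.6],"turn": 0,"gripper": 0.6}
    - {"offset": [0,0,-0.3],"turn": 0,"gripper": 0.6}
    - {"offset": [0,0,0],"turn": 0,"gripper": 0.1}
    - {"offset": [0,0,0],"turn": 0,"gripper": 0.1}
    - {"offset": [0,0,0],"turn": 0,"gripper": 0.1}
    - {"offset": [0,0,0],"turn": 0,"gripper": 0.1}
    - {"offset": [0,0,0.5],"turn": 0,"gripper": 0.1}
    - {"offset": [0,0,0.8],"turn": 0,"gripper": 0.1}
    - {"offset": [0,0,1],"turn": 0,"gripper": 0.1}
    - {"offset": [0,0,1],"turn": 0,"gripper": 0.1}

```text
clock: 3.02
tcp_pos: [0.3381, -0.2916, 0.1062]
ee_rot: [-0.0, 0.999, -0.036, -0.0]
contact_force: [0.4, 0.5, -0.4]
finger_gap: 0.0165
```

arm_command:
  deltas:
    - {"offset": [0,0,0.6],"turn": 0.02,"gripper": 0.1}
    - {"offset": [0.8,-0.15,0],"turn": 0.02,"gripper": 0.1}
    - {"offset": [0.9,-0.16,0],"turn": 0.02,"gripper": 0.1}
    - {"offset": [0.9,-0.16,0],"turn": 0.02,"gripper": 0.1}
    - {"offset": [0.9,-0.16,0],"turn": 0.025,"gripper": 0.1}
    - {"offset": [0.9,-0.16,0],"turn": 0.02,"gripper": 0.1}
    - {"offset": [0.9,-0.16,0],"turn": 0.02,"gripper": 0.1}
    - {"offset": [0.9,-0.16,0],"turn": 0.02,"gripper": 0.1}
    - {"offset": [0.9,-0.16,0],"turn": 0.02,"gripper": 0.1}
    - {"offset": [0.9,-0.16,0],"turn": 0.02,"gripper": 0.1}
    - {"offset": [0.67,-0.15,0],"turn": 0.02,"gripper": 0.1}
    - {"offset": [0,0,0],"turn": 0,"gripper": 0.1}

```text
clock: 4.53
tcp_pos: [0.5995, -0.3393, 0.1229]
ee_rot: [0.0, 0.997, 0.077, 0.0]
contact_force: [0.3, -0.1, -0.7]
finger_gap: 0.016
```

```bash
python3 - <<'E'
from h import *
st()
p,d=snap('side','s2.png'); p2,d2=snap('top','t2.png')
a=p[90:270,240:420]; b=p2[140:260,320:470]
cv2.imwrite('pics/c2.png',cv2.cvtColor(np.hstack([cv2.resize(a,(400,400)),cv2.resize(b,(400,320)).copy() if 0 else cv2.copyMakeBorder(cv2.resize(b,(400,320)),0,80,0,0,cv2.BORDER_CONSTANT)]),cv2.COLOR_RGB2BGR))
E
```

```text
t 4.53 tcp [ 0.5995 -0.3393  0.1229] yaw 0.154 gap 0.016 F [ 0.3 -0.1 -0.7] q [-0.58  0.55  1.39  0.    1.21  0.84]
```

View pics/c2.png

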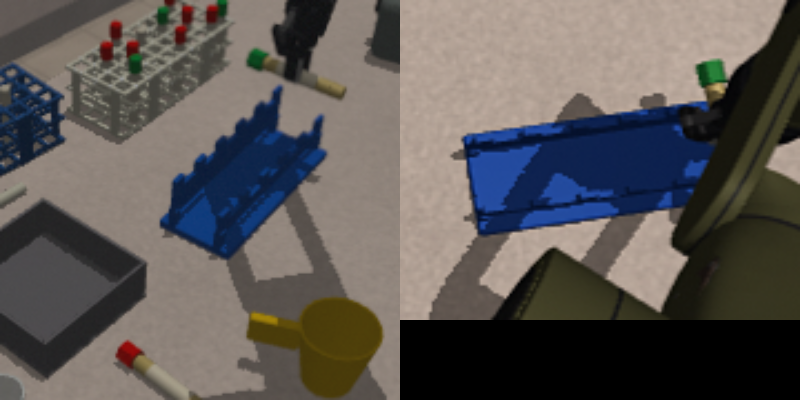

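The side crop shows the tube level in the grip with its green cap towards the tall, far-side teeth, which is the high end. Next I'll lower it into the end notch and release.

arm_command:
  deltas:
    - {"offset": [-0.05,0,-0.7],"turn": -0.02,"gripper": 0.1}
    - {"offset": [0,0,-0.6],"turn": 0,"gripper": 0.1}
    - {"offset": [0,0,-0.3],"turn": 0,"gripper": 0.1}
    - {"offset": [0,0,-0.2],"turn": 0,"gripper": 0.1}
    - {"offset": [0,0,-0.1],"turn": 0,"gripper": 0.1}
    - {"offset": [0,0,0],"turn": 0,"gripper": 0.1}
    - {"offset": [0,0,0],"turn": 0,"gripper": 0.33}
    - {"offset": [0,0,0],"turn": 0,"gripper": 0.33}
    - {"offset": [0,0,0],"turn": 0,"gripper": 0.33}
    - {"offset": [0,0,1],"turn": 0,"gripper": 0.33}
    - {"offset": [0,0,1],"turn": 0,"gripper": 0.33}
    - {"offset": [0,0,0],"turn": 0,"gripper": 0.5}

```text
clock: 6.12
tcp_pos: [0.599, -0.3405, 0.1292]
ee_rot: [0.002, 0.998, 0.067, 0.003]
contact_force: [-0.0, 0.1, -0.3]
finger_gap: 0.0422
```

```bash
python3 - <<'E'
from h import *
st()
p,d=snap('side','s3.png')
P=cloud('side',d);H=hsv(p)
B=np.linalg.norm(P[...,:2]-[.598,-.339],axis=2)<.075
g=B&(H[...,0]>45)&(H[...,0]<85)&(H[...,1]>120)&(H[...,2]>40); print('cap',g.sum(),np.nanmedian(P[g],0).round(3))
yb=B&(H[...,0]<32)&(H[...,0]>12)&(H[...,2]>90)&(P[...,2]>.03); print('body',yb.sum(),np.nanmedian(P[yb],0).round(3), P[yb][P[yb][:,0].argsort()[[5,-5]]].round(3))
E
```

```text
t 6.12 tcp [ 0.599  -0.3405  0.1292] yaw 0.134 gap 0.0422 F [-0.   0.1 -0.3] q [-0.58  0.54  1.38  0.    1.21  0.86]
cap 48 [ 0.642 -0.326  0.088]
body 149 [ 0.575 -0.339  0.071] [[ 0.533 -0.346  0.053]
 [ 0.63  -0.32   0.263]]
```

The tube rests tilted in its notch: the cap is 88 mm high at the far end, where I expected about 90. Next is the red tube.

arm_command:
  deltas:
    - {"offset": [-0.3,0.95,0.2],"turn": -0.012,"gripper": 0.55}
    - {"offset": [-0.3,1,0],"turn": -0.012,"gripper": 0.55}
    - {"offset": [-0.4,1,0],"turn": -0.012,"gripper": 0.55}
    - {"offset": [-0.4,1,0],"turn": -0.012,"gripper": 0.55}
    - {"offset": [-0.4,1,0],"turn": -0.012,"gripper": 0.55}
    - {"offset": [-0.4,1,0],"turn": -0.012,"gripper": 0.55}
    - {"offset": [-0.4,1,0],"turn": -0.012,"gripper": 0.55}
    - {"offset": [-0.4,1,0],"turn": -0.012,"gripper": 0.55}
    - {"offset": [-0.4,1,0],"turn": -0.012,"gripper": 0.55}
    - {"offset": [-0.4,1,0],"turn": -0.012,"gripper": 0.55}
    - {"offset": [-0.4,1,0],"turn": -0.012,"gripper": 0.55}
    - {"offset": [-0.4,1,0],"turn": -0.01,"gripper": 0.55}

```text
clock: 7.68
tcp_pos: [0.4574, 0.0203, 0.131]
ee_rot: [-0.0, 1.0, -0.004, -0.001]
contact_force: [-0.7, -0.0, 0.4]
finger_gap: 0.0465
```

```bash
python3 - <<'E'
from h import *
st()
p,d=snap('top','t4.png')
for t in tubes(p,cloud('top',d)):print(t)
E
```

```text
t 7.67 tcp [0.4574 0.0203 0.131 ] yaw -0.009 gap 0.0465 F [-0.7 -0.   0.4] q [-0.05  0.26  1.88  0.    1.01  1.53]
('green', array([0.4018, 0.1813]), 0.01, 129, 24, 0.0237)
```

arm_command:
  deltas:
    - {"offset": [-0.26,0.66,-0.3],"turn": 0,"gripper": 0.55}
    - {"offset": [-0.26,0.66,-0.5],"turn": 0,"gripper": 0.55}
    - {"offset": [0,0,-1],"turn": 0,"gripper": 0.55}
    - {"offset": [0,0,-1],"turn": 0,"gripper": 0.55}
    - {"offset": [0,0,-0.9],"turn": 0,"gripper": 0.55}
    - {"offset": [0,0,-0.5],"turn": 0,"gripper": 0.55}
    - {"offset": [0,0,0],"turn": 0,"gripper": 0.1}
    - {"offset": [0,0,0],"turn": 0,"gripper": 0.1}
    - {"offset": [0,0,0],"turn": 0,"gripper": 0.1}
    - {"offset": [0,0,0],"turn": 0,"gripper": 0.1}
    - {"offset": [0,0,0.8],"turn": 0,"gripper": 0.1}
    - {"offset": [0,0,1],"turn": 0,"gripper": 0.1}

```text
clock: 9.22
tcp_pos: [0.4427, 0.0588, 0.0608]
ee_rot: [0.0, 1.0, -0.004, -0.001]
contact_force: [0.5, -0.1, -0.5]
finger_gap: 0.0162
```

arm_command:
  deltas:
    - {"offset": [0.5,-0.3,1],"turn": 0.012,"gripper": 0.1}
    - {"offset": [0.5,-0.9,1],"turn": 0.012,"gripper": 0.1}
    - {"offset": [0.4,-1,0.1],"turn": 0.012,"gripper": 0.1}
    - {"offset": [0.4,-1,0],"turn": 0.012,"gripper": 0.1}
    - {"offset": [0.4,-1,0],"turn": 0.012,"gripper": 0.1}
    - {"offset": [0.4,-1,0],"turn": 0.012,"gripper": 0.1}
    - {"offset": [0.4,-1,0],"turn": 0.012,"gripper": 0.1}
    - {"offset": [0.4,-1,0],"turn": 0.012,"gripper": 0.1}
    - {"offset": [0.4,-1,0],"turn": 0.012,"gripper": 0.1}
    - {"offset": [0.4,-1,0],"turn": 0.012,"gripper": 0.1}
    - {"offset": [0.4,-1,0],"turn": 0.012,"gripper": 0.1}
    - {"offset": [0.4,-1,0],"turn": 0.009,"gripper": 0.1}

```text
clock: 10.72
tcp_pos: [0.5934, -0.278, 0.1236]
ee_rot: [0.0, 0.998, 0.066, 0.0]
contact_force: [0.6, 0.6, 0.3]
finger_gap: 0.0161
```

arm_command:
  deltas:
    - {"offset": [-0.05,-0.5,0],"turn": 0,"gripper": 0.1}
    - {"offset": [0,0,-0.7],"turn": 0,"gripper": 0.1}
    - {"offset": [0,0,-0.6],"turn": 0,"gripper": 0.1}
    - {"offset": [0,0,-0.3],"turn": 0,"gripper": 0.1}
    - {"offset": [0,0,-0.2],"turn": 0,"gripper": 0.1}
    - {"offset": [0,0,-0.1],"turn": 0,"gripper": 0.1}
    - {"offset": [0,0,0],"turn": 0,"gripper": 0.33}
    - {"offset": [0,0,0],"turn": 0,"gripper": 0.33}
    - {"offset": [0,0,0],"turn": 0,"gripper": 0.33}
    - {"offset": [0,0,1],"turn": 0,"gripper": 0.33}
    - {"offset": [0,0,1],"turn": 0,"gripper": 0.33}
    - {"offset": [-0.3,0.8,0.3],"turn": -0.01,"gripper": 0.5}

```text
clock: 12.22
tcp_pos: [0.5848, -0.2697, 0.1374]
ee_rot: [0.002, 0.998, 0.06, 0.002]
contact_force: [-0.4, 0.0, 0.1]
finger_gap: 0.0424
```

```bash
python3 - <<'E'
from h import *
st()
p,d=snap('side','s5.png'); p2,d2=snap('top','t5.png')
for t in tubes(p2,cloud('top',d2)):print(t)
a=p[100:250,270:420]
cv2.imwrite('pics/c5.png',cv2.cvtColor(cv2.resize(a,(500,500)),cv2.COLOR_RGB2BGR))
E
```

```text
t 12.22 tcp [ 0.5848 -0.2697  0.1374] yaw 0.121 gap 0.0424 F [-0.4  0.   0.1] q [-0.5   0.48  1.48 -0.    1.18  0.95]
('green', array([0.4018, 0.1813]), 0.008, 128, 23, 0.0236)
```

View pics/c5.png

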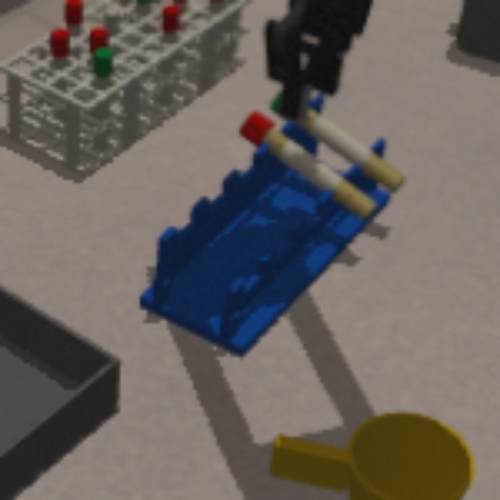

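Both tubes sit side by side in separate notches with their caps at the high end, at crop pixels (300,160) and (350,150). Next is the left green tube.

arm_command:
  deltas:
    - {"offset": [-0.3,1,0],"turn": -0.01,"gripper": 0.55}
    - {"offset": [-0.3,1,0],"turn": -0.01,"gripper": 0.55}
    - {"offset": [-0.4,1,0],"turn": -0.01,"gripper": 0.55}
    - {"offset": [-0.4,1,0],"turn": -0.01,"gripper": 0.55}
    - {"offset": [-0.4,1,0],"turn": -0.01,"gripper": 0.55}
    - {"offset": [-0.4,1,0],"turn": -0.01,"gripper": 0.55}
    - {"offset": [-0.4,1,0],"turn": -0.01,"gripper": 0.55}
    - {"offset": [-0.4,1,0],"turn": -0.01,"gripper": 0.55}
    - {"offset": [-0.4,1,0],"turn": -0.01,"gripper": 0.55}
    - {"offset": [-0.4,1,0],"turn": -0.01,"gripper": 0.55}
    - {"offset": [-0.4,1,0],"turn": -0.01,"gripper": 0.55}
    - {"offset": [-0.5,1,0],"turn": 0,"gripper": 0.55}

```text
clock: 13.82
tcp_pos: [0.4399, 0.093, 0.1342]
ee_rot: [0.0, 1.0, 0.007, -0.001]
contact_force: [-0.2, 0.2, 0.1]
finger_gap: 0.047
```

arm_command:
  deltas:
    - {"offset": [-0.5,1,-0.2],"turn": 0,"gripper": 0.55}
    - {"offset": [-0.5,1,-0.2],"turn": 0,"gripper": 0.55}
    - {"offset": [-0.4,0.9,-0.2],"turn": 0,"gripper": 0.55}
    - {"offset": [0,0,0],"turn": 0,"gripper": 0.55}

```text
clock: 14.32
tcp_pos: [0.3969, 0.1797, 0.116]
ee_rot: [0.0, 1.0, 0.008, -0.002]
contact_force: [-1.2, -0.2, -0.8]
finger_gap: 0.0475
```

```bash
python3 - <<'E'
from h import *
st()
E
```

```text
t 14.32 tcp [0.3969 0.1797 0.116 ] yaw 0.016 gap 0.0475 F [-1.2 -0.2 -0.8] q [0.33 0.25 1.94 0.   0.95 1.88]
```

arm_command:
  deltas:
    - {"offset": [0.16,0.06,-0.8],"turn": -0.008,"gripper": 0.55}
    - {"offset": [0,0,-1],"turn": 0,"gripper": 0.55}
    - {"offset": [0,0,-1],"turn": 0,"gripper": 0.55}
    - {"offset": [0,0,-0.6],"turn": 0,"gripper": 0.55}
    - {"offset": [0,0,-0.3],"turn": 0,"gripper": 0.55}
    - {"offset": [0,0,0],"turn": 0,"gripper": 0.1}
    - {"offset": [0,0,0],"turn": 0,"gripper": 0.1}
    - {"offset": [0,0,0],"turn": 0,"gripper": 0.1}
    - {"offset": [0,0,0],"turn": 0,"gripper": 0.1}
    - {"offset": [0,0,1],"turn": 0,"gripper": 0.1}
    - {"offset": [0,0,1],"turn": 0,"gripper": 0.1}
    - {"offset": [0.1,-0.2,1],"turn": 0,"gripper": 0.1}

```text
clock: 15.82
tcp_pos: [0.4073, 0.1748, 0.0974]
ee_rot: [-0.0, 1.0, 0.003, -0.0]
contact_force: [0.0, -0.7, -0.7]
finger_gap: 0.0163
```

arm_command:
  deltas:
    - {"offset": [0.4,-0.9,0.5],"turn": 0.01,"gripper": 0.1}
    - {"offset": [0.4,-1,0.4],"turn": 0.01,"gripper": 0.1}
    - {"offset": [0.4,-1,0],"turn": 0.01,"gripper": 0.1}
    - {"offset": [0.4,-1,0],"turn": 0.01,"gripper": 0.1}
    - {"offset": [0.4,-1,0],"turn": 0.01,"gripper": 0.1}
    - {"offset": [0.4,-1,0],"turn": 0.01,"gripper": 0.1}
    - {"offset": [0.4,-1,0],"turn": 0.01,"gripper": 0.1}
    - {"offset": [0.4,-1,0],"turn": 0.01,"gripper": 0.1}
    - {"offset": [0.4,-1,0],"turn": 0.01,"gripper": 0.1}
    - {"offset": [0.4,-1,0],"turn": 0.01,"gripper": 0.1}
    - {"offset": [0.4,-1,0],"turn": 0.01,"gripper": 0.1}
    - {"offset": [0.4,-1,0],"turn": 0.01,"gripper": 0.1}

```text
clock: 17.32
tcp_pos: [0.5517, -0.1832, 0.1234]
ee_rot: [-0.0, 0.998, 0.063, -0.0]
contact_force: [0.1, -0.3, 0.5]
finger_gap: 0.0162
```

arm_command:
  deltas:
    - {"offset": [0.6,-1,0],"turn": 0.007,"gripper": 0.1}
    - {"offset": [0.5,-1,0],"turn": 0,"gripper": 0.1}
    - {"offset": [0,0,0],"turn": 0,"gripper": 0.1}

```text
clock: 17.7
tcp_pos: [0.5859, -0.2447, 0.1234]
ee_rot: [0.001, 0.998, 0.065, 0.001]
contact_force: [-0.3, -0.5, -0.5]
finger_gap: 0.0159
```

arm_command:
  deltas:
    - {"offset": [0,-0.09,-0.7],"turn": 0,"gripper": 0.1}
    - {"offset": [0,0,-0.6],"turn": 0,"gripper": 0.1}
    - {"offset": [0,0,-0.3],"turn": 0,"gripper": 0.1}
    - {"offset": [0,0,-0.2],"turn": 0,"gripper": 0.1}
    - {"offset": [0,0,-0.1],"turn": 0,"gripper": 0.1}
    - {"offset": [0,0,0],"turn": 0,"gripper": 0.33}
    - {"offset": [0,0,0],"turn": 0,"gripper": 0.33}
    - {"offset": [0,0,0],"turn": 0,"gripper": 0.33}
    - {"offset": [0,0,1],"turn": 0,"gripper": 0.33}
    - {"offset": [0,0,1],"turn": 0,"gripper": 0.33}
    - {"offset": [-0.3,0.9,0.4],"turn": 0.18,"gripper": 0.5}
    - {"offset": [-0.3,1,0.2],"turn": 0.18,"gripper": 0.5}

```text
clock: 19.2
tcp_pos: [0.5673, -0.1882, 0.1454]
ee_rot: [0.001, 0.969, 0.246, 0.001]
contact_force: [-0.2, 0.4, 0.7]
finger_gap: 0.0428
```

```bash
python3 - <<'E'
from h import *
st()
p2,d2=snap('top','t6.png')
P=cloud('top',d2);Z=P[...,2];H=hsv(p2)
print(tubes(p2,P))
Y=(H[...,0]>18)&(H[...,0]<34)&(H[...,1]>170)&(H[...,2]>60)
Y=cv2.morphologyEx(Y.astype(np.uint8),cv2.MORPH_CLOSE,np.ones((3,3)))>0
for b in blobs(Y,300):
    rim=b&(Z>.076)&(Z<.086); hd=b&(Z>.066)&(Z<.0745)
    c,R=circ(P[rim][:,:2]); X=P[hd][:,:2]; X=X[np.linalg.norm(X-c,axis=1)>.046]
    if len(X): h=X.mean(0)-c; print('jug',c,R,np.arctan2(h[1],h[0]))
m=(Z>.048)&(Z<.06)&(abs(P[...,0]-.626)<.12)&(abs(P[...,1]-.06)<.12); print('tub',cv2.minAreaRect((P[m][:,:2]*1000).astype(np.float32)))
E
```

```text
t 19.2 tcp [ 0.5673 -0.1882  0.1454] yaw 0.497 gap 0.0428 F [-0.2  0.4  0.7] q [-0.39  0.41  1.58  0.    1.15  0.68]
[]
jug [0.46207395 0.28675687] 0.03965643329254828 1.9483731683127492
jug [ 0.34136252 -0.0723457 ] 0.036047818767119946 0.5289085710510034
tub ((625.8330688476562, 60.705116271972656), (161.06312561035156, 160.4493408203125), 2.896913528442383)
```

All three tubes are racked and none are left on the table. The jug and tub haven't moved. Next I'll go to the jug handle; the grip point is at (0.435, 0.356) with yaw 1.948.

arm_command:
  deltas:
    - {"offset": [-0.23,1,0],"turn": 0.12,"gripper": 0.5}
    - {"offset": [-0.23,1,0],"turn": 0.12,"gripper": 0.5}
    - {"offset": [-0.23,1,0],"turn": 0.12,"gripper": 0.5}
    - {"offset": [-0.23,1,0],"turn": 0.12,"gripper": 0.5}
    - {"offset": [-0.23,1,0],"turn": 0.12,"gripper": 0.5}
    - {"offset": [-0.23,1,0],"turn": 0.12,"gripper": 0.5}
    - {"offset": [-0.23,1,0],"turn": 0.12,"gripper": 0.5}
    - {"offset": [-0.23,1,0],"turn": 0.12,"gripper": 0.5}
    - {"offset": [-0.23,1,0],"turn": 0.12,"gripper": 0.5}
    - {"offset": [-0.23,1,0],"turn": 0.12,"gripper": 0.5}
    - {"offset": [-0.23,1,0],"turn": 0.12,"gripper": 0.5}
    - {"offset": [-0.23,1,0],"turn": 0.12,"gripper": 0.5}

```text
clock: 20.75
tcp_pos: [0.4837, 0.1729, 0.1443]
ee_rot: [0.0, 0.567, 0.824, 0.0]
contact_force: [0.3, 0.1, 0.6]
finger_gap: 0.0426
```

arm_command:
  deltas:
    - {"offset": [-0.25,1,0],"turn": 0,"gripper": 0.5}
    - {"offset": [-0.25,1,0],"turn": 0,"gripper": 0.5}
    - {"offset": [-0.25,1,0],"turn": 0,"gripper": 0.5}
    - {"offset": [-0.25,1,0],"turn": 0,"gripper": 0.5}
    - {"offset": [-0.25,1,0],"turn": 0,"gripper": 0.5}
    - {"offset": [-0.25,1,0],"turn": 0,"gripper": 0.5}
    - {"offset": [0,0,0],"turn": 0,"gripper": 0.5}

```text
clock: 21.62
tcp_pos: [0.4386, 0.3539, 0.1443]
ee_rot: [-0.0, 0.568, 0.823, 0.001]
contact_force: [-0.7, -0.2, -0.5]
finger_gap: 0.0429
```

```bash
python3 - <<'E'
from h import *
st()
E
```

```text
t 21.62 tcp [0.4386 0.3539 0.1443] yaw 1.934 gap 0.0429 F [-0.7 -0.2 -0.5] q [0.6  0.37 1.65 0.   1.12 0.24]
```

arm_command:
  deltas:
    - {"offset": [-0.13,0.05,-0.5],"turn": 0.014,"gripper": 0.5}
    - {"offset": [0,0,-1],"turn": 0,"gripper": 0.5}
    - {"offset": [0,0,-1],"turn": 0,"gripper": 0.5}
    - {"offset": [0,0,-0.8],"turn": 0,"gripper": 0.5}
    - {"offset": [0,0,-0.37],"turn": 0,"gripper": 0.5}
    - {"offset": [0,0,0],"turn": 0,"gripper": 0}
    - {"offset": [0,0,0],"turn": 0,"gripper": 0}
    - {"offset": [0,0,0],"turn": 0,"gripper": 0}
    - {"offset": [0,0,0],"turn": 0,"gripper": 0}
    - {"offset": [0,0,0.2],"turn": 0,"gripper": 0}
    - {"offset": [0,0,0.5],"turn": 0,"gripper": 0}
    - {"offset": [0,0,0],"turn": 0,"gripper": 0}
  squeeze: 50

```text
clock: 23.12
tcp_pos: [0.4361, 0.3544, 0.0571]
ee_rot: [0.001, 0.563, 0.827, 0.002]
contact_force: [0.7, -0.0, -0.9]
finger_gap: 0.0114
```

```bash
cat >> h.py <<'E'
def jugview(f):
    """tilt of the jug from side cloud: fit of rim plane is hard; report pts & save crop"""
    st(); s=state(); p,d=snap('side'); g=s['tcp_pos']+[0,0,.0187]
    u,v=proj('side',g)[0].astype(int); u0=max(0,min(560-200,u-100)); v0=max(0,min(420-150,v-75))
    cv2.imwrite('pics/'+f,cv2.cvtColor(cv2.resize(p[v0:v0+150,u0:u0+200],(640,480),interpolation=cv2.INTER_CUBIC),cv2.COLOR_RGB2BGR))
    P=cloud('side',d);H=hsv(p)
    Y=(H[...,0]>18)&(H[...,0]<34)&(H[...,1]>150)&(H[...,2]>50)&(np.linalg.norm(P-g,axis=2)<.17)
    w,x,y,z=s['ee_rot'];a=2*np.arctan2(y,x);ud=-np.array([np.cos(a),np.sin(a)])
    X=P[Y]-g; U=X[:,:2]@ud; L=X[:,:2]@[-ud[1],ud[0]]
    sel=abs(L)<.05
    print('n',Y.sum(),'u',np.percentile(U[sel],[1,99]).round(3),'z',np.percentile(X[sel,2],[1,99]).round(3),'zhighest u',U[X[:,2].argmax()].round(3))
    np.save('jugpts.npy',np.c_[U,L,X[:,2]])
E
python3 -c "
from h import *
jugview('j1.png')"
```

```text
t 23.12 tcp [0.4361 0.3544 0.0571] yaw 1.946 gap 0.0114 F [ 0.7 -0.  -0.9] q [0.61 0.47 1.75 0.   0.91 0.23]
n 933 u [-0.019  0.11 ] z [-0.049  0.028] zhighest u 0.005
```

View pics/j1.png

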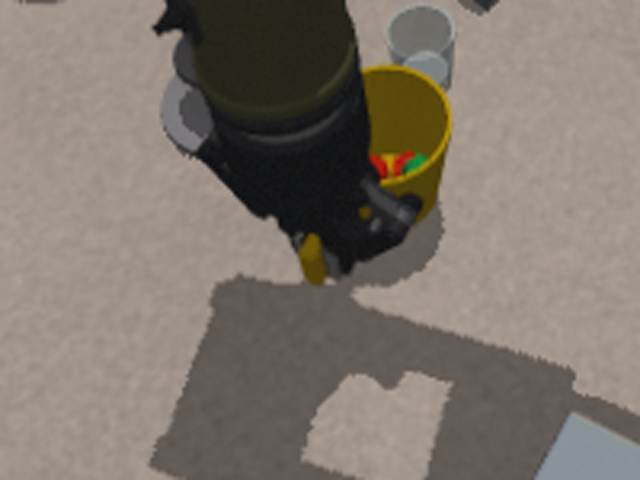

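The jug is lifted and hangs upright with its stoppers inside, visible at crop (400,165). The tool can't tilt, so I'll pivot the jug about the jaw axis: it will swing mouth-away from the handle over the tub, first under a weak grip, then against the tub rim. Carrying it over the tub, mouth towards +x.

arm_command:
  deltas:
    - {"offset": [0,0,0.7],"turn": 0,"gripper": 0}
    - {"offset": [0,0,1],"turn": 0.1,"gripper": 0}
    - {"offset": [0.2,-0.4,1],"turn": 0.12,"gripper": 0}
    - {"offset": [0.4,-0.8,1],"turn": 0.12,"gripper": 0}
    - {"offset": [0.4,-1,0.7],"turn": 0.12,"gripper": 0}
    - {"offset": [0.4,-1,0],"turn": 0.12,"gripper": 0}
    - {"offset": [0.4,-1,0],"turn": 0.12,"gripper": 0}
    - {"offset": [0.4,-1,0],"turn": 0.12,"gripper": 0}
    - {"offset": [0.4,-1,0],"turn": 0.12,"gripper": 0}
    - {"offset": [0.4,-1,0],"turn": 0.12,"gripper": 0}
    - {"offset": [0.4,-1,0],"turn": 0.12,"gripper": 0}
    - {"offset": [0.4,-1,0],"turn": 0.01,"gripper": 0}

```text
clock: 24.68
tcp_pos: [0.5487, 0.0764, 0.1869]
ee_rot: [-0.0, 0.002, 1.0, -0.0]
contact_force: [-0.4, 0.2, -1.3]
finger_gap: 0.0112
```

arm_command:
  deltas:
    - {"offset": [0.25,-0.6,0],"turn": 0,"gripper": 0}
    - {"offset": [0,0,0],"turn": 0,"gripper": 0}
    - {"offset": [0,0,0],"turn": 0,"gripper": 0}
  squeeze: 20

```text
clock: 25.05
tcp_pos: [0.5558, 0.0602, 0.187]
ee_rot: [-0.0, 0.003, 1.0, 0.0]
contact_force: [-0.5, 1.0, -1.6]
finger_gap: 0.0114
```

```bash
python3 -c "
from h import *
jugview('j2.png')"
```

```text
t 25.05 tcp [0.5558 0.0602 0.187 ] yaw 3.136 gap 0.0114 F [-0.5  1.  -1.6] q [ 0.03  0.32  1.6   0.    1.22 -1.53]
n 996 u [-0.021  0.109] z [-0.05   0.027] zhighest u 0.011
```

View pics/j2.png

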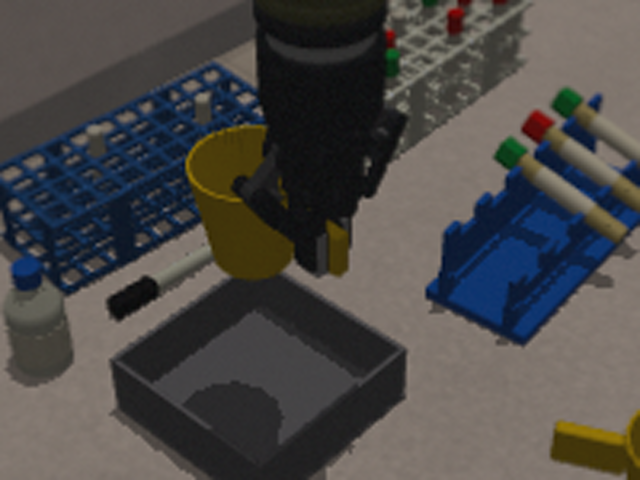

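The jug still stays upright at 20 N over the tub, and the side view shows all three tubes racked. I'll try to start the swing with vertical jerks while it is over the tub.

arm_command:
  deltas:
    - {"offset": [0,0,1],"turn": 0,"gripper": 0}
    - {"offset": [0,0,-1],"turn": 0,"gripper": 0}
    - {"offset": [0,0,1],"turn": 0,"gripper": 0}
    - {"offset": [0,0,-1],"turn": 0,"gripper": 0}
    - {"offset": [0,0,1],"turn": 0,"gripper": 0}
    - {"offset": [0,0,-1],"turn": 0,"gripper": 0}
    - {"offset": [0,0,0],"turn": 0,"gripper": 0}
  squeeze: 20

```text
clock: 25.98
tcp_pos: [0.554, 0.0605, 0.1856]
ee_rot: [-0.003, 0.002, 1.0, 0.0]
contact_force: [-0.2, -0.0, -1.0]
finger_gap: 0.0113
```

```bash
python3 -c "
from h import *
jugview('j3.png')"
```

```text
t 25.98 tcp [0.554  0.0605 0.1856] yaw 3.137 gap 0.0113 F [-0.2 -0.  -1. ] q [ 0.03  0.32  1.61  0.    1.22 -1.53]
n 1001 u [-0.02  0.11] z [-0.05   0.027] zhighest u 0.108
```

The jerks barely moved it, so I'll tip the jug against the fixed stand disc, pushing low on the body with u = +x. First the approach.

arm_command:
  deltas:
    - {"offset": [-0.5,0.8,0],"turn": 0,"gripper": 0}
    - {"offset": [-0.6,1,0],"turn": 0,"gripper": 0}
    - {"offset": [-0.6,1,0],"turn": 0,"gripper": 0}
    - {"offset": [-0.6,1,0],"turn": 0,"gripper": 0}
    - {"offset": [-0.5,1,0],"turn": 0,"gripper": 0}
    - {"offset": [-0.3,1,0],"turn": 0,"gripper": 0}
    - {"offset": [0,1,-0.2],"turn": 0,"gripper": 0}
    - {"offset": [0,1,-0.6],"turn": 0,"gripper": 0}
    - {"offset": [0,0.77,-0.8],"turn": 0,"gripper": 0}
    - {"offset": [0,0,-0.9],"turn": 0,"gripper": 0}
    - {"offset": [0,0,-0.8],"turn": 0,"gripper": 0}
    - {"offset": [0,0,0],"turn": 0,"gripper": 0}
  squeeze: 30

```text
clock: 27.52
tcp_pos: [0.462, 0.3163, 0.0871]
ee_rot: [-0.002, 0.003, 1.0, -0.001]
contact_force: [0.3, 0.2, -0.5]
finger_gap: 0.0112
```

arm_command:
  deltas:
    - {"offset": [0.47,0,0],"turn": 0,"gripper": 0}
    - {"offset": [0.25,0,0.4],"turn": 0,"gripper": 0}
    - {"offset": [0.25,0,0.43],"turn": 0,"gripper": 0}
    - {"offset": [0.35,0,0.35],"turn": 0,"gripper": 0}
    - {"offset": [0.35,0,0.35],"turn": 0,"gripper": 0}
    - {"offset": [0,0,0],"turn": 0,"gripper": 0}
  squeeze: 20

```text
clock: 28.28
tcp_pos: [0.5164, 0.3172, 0.136]
ee_rot: [0.002, 0.003, 1.0, 0.001]
contact_force: [-0.4, 0.7, -1.6]
finger_gap: 0.0112
```

```bash
python3 -c "
from h import *
jugview('j4.png')"
```

```text
t 28.27 tcp [0.5164 0.3172 0.136 ] yaw 3.135 gap 0.0112 F [-0.4  0.7 -1.6] q [ 0.48  0.43  1.57 -0.    1.14 -1.08]
n 559 u [-0.022  0.11 ] z [-0.091  0.071] zhighest u 0.01
```

View pics/j4.png

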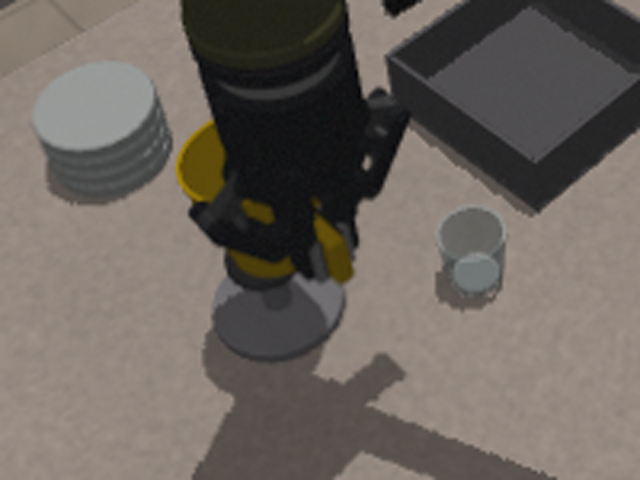

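The handle now looks slanted and the lowest jug point is 91 mm below the grip; it was 50 mm when upright. That fits about 30° of tilt. Continuing to push.

arm_command:
  deltas:
    - {"offset": [0.3,0,0.25],"turn": 0,"gripper": 0}
    - {"offset": [0.4,0,0.2],"turn": 0,"gripper": 0}
    - {"offset": [0.45,0,0.15],"turn": 0,"gripper": 0}
    - {"offset": [0.45,0,0.1],"turn": 0,"gripper": 0}
    - {"offset": [0.4,0,0.05],"turn": 0,"gripper": 0}
    - {"offset": [0,0,0],"turn": 0,"gripper": 0}
    - {"offset": [0,0,0.5],"turn": 0,"gripper": 0}
    - {"offset": [0,0,0.5],"turn": 0,"gripper": 0}
    - {"offset": [0,0,0],"turn": 0,"gripper": 0}

```text
clock: 29.45
tcp_pos: [0.5746, 0.3173, 0.1894]
ee_rot: [0.002, 0.003, 1.0, 0.001]
contact_force: [0.7, 0.1, -1.7]
finger_gap: 0.0111
```

```bash
python3 -c "
from h import *
jugview('j5.png')
X=np.load('jugpts.npy');h=abs(X[:,1])<.009;print(h.sum());Q=X[h];print(Q[np.argsort(Q[:,0])][::max(1,len(Q)//25)].round(3).tolist())"
```

```text
t 29.45 tcp [0.5746 0.3173 0.1894] yaw 3.136 gap 0.0111 F [ 0.7  0.1 -1.7] q [ 0.44  0.45  1.39  0.    1.3  -1.13]
n 533 u [-0.022  0.11 ] z [-0.053  0.093] zhighest u 0.004
191
[[-0.024, 0.006, -0.004], [-0.022, 0.002, 0.002], [-0.021, 0.003, 0.007], [-0.021, -0.001, -0.004], [-0.021, 0.005, -0.005], [-0.02, 0.003, 0.004], [-0.02, -0.001, 0.013], [-0.02, -0.002, 0.007], [-0.019, 0.003, 0.001], [-0.019, 0.004, 0.004], [-0.018, 0.004, 0.013], [-0.017, -0.004, 0.017], [-0.015, 0.005, -0.01], [-0.014, 0.008, 0.039], [-0.014, 0.004, 0.016], [-0.013, 0.006, -0.003], [-0.011, -0.007, 0.013], [-0.01, -0.005, 0.016], [-0.006, -0.001, 0.016], [-0.002, -0.002, 0.017], [0.004, -0.003, 0.015], [0.012, -0.006, 0.014], [0.094, -0.001, -0.034], [0.097, 0.001, -0.029], [0.098, -0.003, -0.035], [0.099, 0.005, -0.025], [0.109, 0.007, 0.011], [0.111, 0.004, 0.007]]
```

View pics/j5.png

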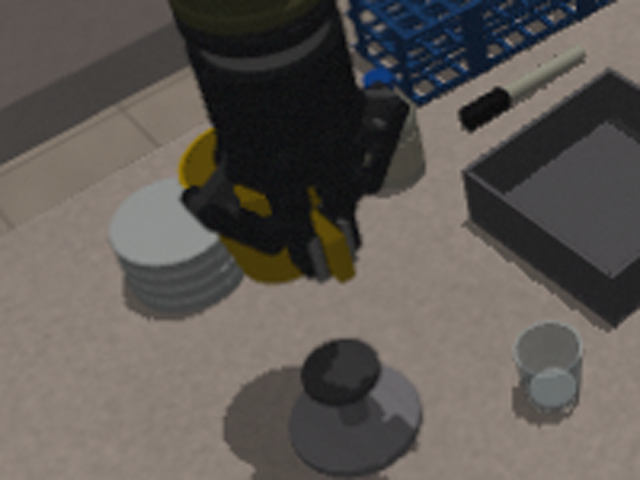

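This view shows the jug still upright: the handle top is flat at +16 mm. So it slipped up off the disc instead of tipping. I'll go back and press the wall firmly against the disc with more overlap before lifting.

arm_command:
  deltas:
    - {"offset": [-1,0,0],"turn": 0,"gripper": 0}
    - {"offset": [-1,0,0],"turn": 0,"gripper": 0}
    - {"offset": [-1,0,0],"turn": 0,"gripper": 0}
    - {"offset": [-1,0,-0.3],"turn": 0,"gripper": 0}
    - {"offset": [0,0,-1],"turn": 0,"gripper": 0}
    - {"offset": [0,0,-1],"turn": 0,"gripper": 0}
    - {"offset": [0,0,-1],"turn": 0,"gripper": 0}
    - {"offset": [0.3,0,-0.4],"turn": 0,"gripper": 0}
    - {"offset": [0.3,0,0],"turn": 0,"gripper": 0}
    - {"offset": [0.1,0,0],"turn": 0,"gripper": 0}

```text
clock: 30.75
tcp_pos: [0.4768, 0.3172, 0.0767]
ee_rot: [0.001, 0.003, 1.0, 0.001]
contact_force: [0.2, 0.5, -1.3]
finger_gap: 0.0113
```

arm_command:
  deltas:
    - {"offset": [0.15,0,0],"turn": 0,"gripper": 0}

```text
clock: 30.88
tcp_pos: [0.4791, 0.3168, 0.0766]
ee_rot: [-0.0, 0.003, 1.0, 0.0]
contact_force: [-7.5, 1.9, 2.7]
finger_gap: 0.0115
```

arm_command:
  deltas:
    - {"offset": [0.12,0,0.1],"turn": 0,"gripper": 0}
    - {"offset": [0.08,0,0.15],"turn": 0,"gripper": 0}

```text
clock: 31.12
tcp_pos: [0.4807, 0.3156, 0.0823]
ee_rot: [-0.004, 0.003, 1.0, -0.001]
contact_force: [-7.2, 0.2, -3.9]
finger_gap: 0.0113
```

```bash
cat >> h.py <<'E'
def tilt():
    """handle top edge line in side cloud, rel. to grip"""
    st(); s=state(); p,d=snap('side'); g=s['tcp_pos']+[0,0,.0187]
    P=cloud('side',d);H=hsv(p)
    Y=(H[...,0]>18)&(H[...,0]<34)&(H[...,1]>150)&(H[...,2]>50)&(np.linalg.norm(P-g,axis=2)<.17)
    w,x,y,z=s['ee_rot'];a=2*np.arctan2(y,x);ud=-np.array([np.cos(a),np.sin(a)])
    X=P[Y]-g; U=X[:,:2]@ud; L=X[:,:2]@[-ud[1],ud[0]]
    m=(np.hypot(U,X[:,2])<.032)&(abs(L)<.012); pts=np.c_[U,L,X[:,2]][m]
    # normal-based: local plane normals of handle end/top faces via gradients
    N=np.full(P.shape,np.nan); dx=P[1:-1,2:]-P[1:-1,:-2]; dy=P[2:,1:-1]-P[:-2,1:-1]
    n=np.cross(dy,dx); n/=np.linalg.norm(n,axis=2,keepdims=True); N[1:-1,1:-1]=n
    n=N[Y][m]; n=n[~np.isnan(n).any(1)]; n*=np.sign(n[:,2:]+1e-9)
    nu=n[:,:2]@ud; nl=n[:,:2]@[-ud[1],ud[0]]; k=abs(nl)<.35
    ang=np.degrees(np.arctan2(nu[k],n[k,2])); print('handle n',m.sum(),'normals hist',np.histogram(ang,bins=np.arange(-90,91,15))[0])
    q=abs(L)<.045; print('z pct',np.percentile(X[q,2],[1,50,99]).round(3),'u',np.percentile(U[q],[1,99]).round(3))
E
python3 -c "
from h import *
tilt()"
```

```text
t 31.12 tcp [0.4807 0.3156 0.0823] yaw 3.135 gap 0.0113 F [-7.2  0.2 -3.9] q [ 0.51  0.46  1.69  0.    1.   -1.06]
handle n 124 normals hist [17  8  2  2  1  4  3  6  1  0  3  3]
z pct [-0.058  0.002  0.046] u [-0.021  0.125]
```

arm_command:
  deltas:
    - {"offset": [0.2,0,0.15],"turn": 0,"gripper": 0}
    - {"offset": [0.2,0,0.2],"turn": 0,"gripper": 0}

```text
clock: 31.42
tcp_pos: [0.487, 0.3149, 0.0921]
ee_rot: [-0.009, 0.003, 1.0, -0.002]
contact_force: [-19.3, 2.1, 4.8]
finger_gap: 0.0116
```

```bash
python3 -c "
from h import *
tilt();jugview('j6.png')"
```

```text
t 31.43 tcp [0.487  0.3149 0.0921] yaw 3.135 gap 0.0116 F [-19.3   2.1   4.8] q [ 0.5   0.46  1.66  0.01  1.05 -1.07]
handle n 131 normals hist [14  6  4  3  5  1  5  7  2  0  1  4]
z pct [-0.061 -0.005  0.07 ] u [-0.023  0.11 ]
t 31.48 tcp [0.4877 0.3151 0.093 ] yaw 3.135 gap 0.0113 F [-17.6   1.2   4.2] q [ 0.5   0.46  1.66  0.01  1.05 -1.07]
n 530 u [-0.023  0.109] z [-0.062  0.07 ] zhighest u 0.009
```

View pics/j6.png

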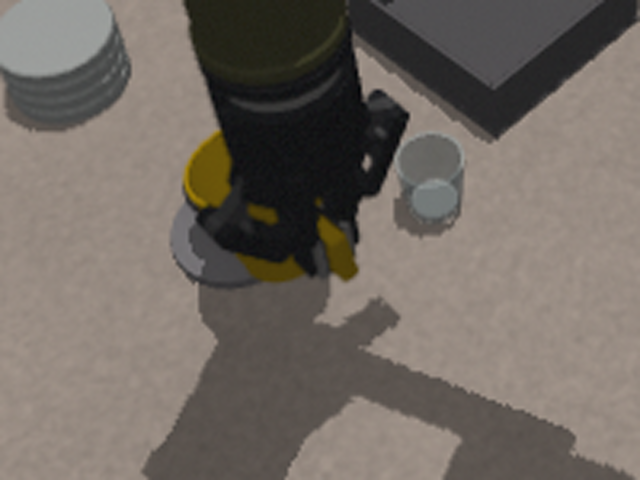

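The tub and other objects haven't moved. The jug's lowest visible point is now 62 mm below the grip, against 50 mm upright, and the contact force is about 18 N. So it is starting to pivot, at roughly 10°. Continuing along the arc.

arm_command:
  deltas:
    - {"offset": [0.05,0,0.25],"turn": 0,"gripper": 0}
    - {"offset": [0.2,0,0.25],"turn": 0,"gripper": 0}
    - {"offset": [0.2,0,0.25],"turn": 0,"gripper": 0}
    - {"offset": [0.2,0,0.23],"turn": 0,"gripper": 0}

```text
clock: 32.02
tcp_pos: [0.5121, 0.3156, 0.1226]
ee_rot: [-0.004, 0.003, 1.0, -0.001]
contact_force: [-6.2, -1.1, -0.5]
finger_gap: 0.0116
```

```bash
python3 -c "
from h import *
tilt()"
```

```text
t 32.02 tcp [0.5121 0.3156 0.1226] yaw 3.136 gap 0.0116 F [-6.2 -1.1 -0.5] q [ 0.48  0.44  1.58  0.    1.12 -1.09]
handle n 154 normals hist [ 8 13 10  4  1  3  3  8  6  1  0  1]
z pct [-0.088 -0.035  0.076] u [-0.028  0.1  ]
```

arm_command:
  deltas:
    - {"offset": [0.26,0,0.2],"turn": 0,"gripper": 0}
    - {"offset": [0.26,0,0.18],"turn": 0,"gripper": 0}
    - {"offset": [0.28,0,0.17],"turn": 0,"gripper": 0}
    - {"offset": [0.3,0,0.12],"turn": 0,"gripper": 0}
    - {"offset": [0.3,0,0.11],"turn": 0,"gripper": 0}
    - {"offset": [0.3,0,0.1],"turn": 0,"gripper": 0}

```text
clock: 32.83
tcp_pos: [0.5645, 0.316, 0.1495]
ee_rot: [-0.003, 0.003, 1.0, -0.001]
contact_force: [-5.3, -0.1, -0.2]
finger_gap: 0.0115
```

```bash
python3 -c "
from h import *
tilt()"
```

```text
t 32.83 tcp [0.5645 0.316  0.1495] yaw 3.136 gap 0.0115 F [-5.3 -0.1 -0.2] q [ 0.44  0.47  1.45  0.    1.22 -1.12]
handle n 140 normals hist [ 5  7  4  4 11 10  4  0  1  8  0  1]
z pct [-0.095 -0.043  0.029] u [-0.031  0.045]
```

The handle-face normals have rotated to about 65° of tilt, short of spilling, since the lower wall still slopes up. I'll nudge it slightly further, firm up the grip and carry it to the tub.

arm_command:
  deltas:
    - {"offset": [0.25,0,0.05],"turn": 0,"gripper": 0}

```text
clock: 33.0
tcp_pos: [0.5754, 0.3166, 0.1516]
ee_rot: [0.001, 0.003, 1.0, 0.0]
contact_force: [-0.0, 0.4, -1.0]
finger_gap: 0.0111
```

arm_command:
  deltas:
    - {"offset": [0,0,0],"turn": 0,"gripper": 0}
    - {"offset": [0,0,0.3],"turn": 0,"gripper": 0}
    - {"offset": [0,0,0.6],"turn": 0,"gripper": 0}
    - {"offset": [0,0,0.6],"turn": 0,"gripper": 0}
    - {"offset": [0,-0.4,0.2],"turn": 0,"gripper": 0}
    - {"offset": [0,-0.8,0],"turn": 0,"gripper": 0}
    - {"offset": [0,-0.8,0],"turn": 0,"gripper": 0}
    - {"offset": [0,-0.8,0],"turn": 0,"gripper": 0}
    - {"offset": [0,-0.8,0],"turn": 0,"gripper": 0}
    - {"offset": [0,-0.8,0],"turn": 0,"gripper": 0}
    - {"offset": [0,-0.8,0],"turn": 0,"gripper": 0}
    - {"offset": [0,-0.8,0],"turn": 0,"gripper": 0}
  squeeze: 70

```text
clock: 34.5
tcp_pos: [0.5748, 0.1345, 0.2018]
ee_rot: [-0.0, 0.003, 1.0, -0.0]
contact_force: [0.3, 0.4, -1.3]
finger_gap: 0.0111
```

arm_command:
  deltas:
    - {"offset": [0,-0.8,0],"turn": 0,"gripper": 0}
    - {"offset": [0,-0.8,0],"turn": 0,"gripper": 0}
    - {"offset": [0,-0.7,0],"turn": 0,"gripper": 0}
    - {"offset": [0,-0.3,0],"turn": 0,"gripper": 0}
    - {"offset": [0,0,0],"turn": 0,"gripper": 0}

```text
clock: 35.12
tcp_pos: [0.575, 0.0579, 0.2019]
ee_rot: [-0.0, 0.004, 1.0, 0.0]
contact_force: [-1.0, -0.5, -0.6]
finger_gap: 0.0112
```

```bash
python3 -c "
from h import *
tilt();jugview('j7.png')
p,d=snap('top');P=cloud('top',d);Z=P[...,2]
m=(Z>.048)&(Z<.06)&(abs(P[...,0]-.626)<.12)&(abs(P[...,1]-.06)<.12); print('tub',cv2.minAreaRect((P[m][:,:2]*1000).astype(np.float32)),m.sum())
"
```

```text
t 35.12 tcp [0.575  0.0579 0.2019] yaw 3.134 gap 0.0112 F [-1.  -0.5 -0.6] q [ 0.03  0.33  1.54  0.    1.26 -1.54]
handle n 155 normals hist [ 3  9  8 11  5  2  5  0  0  4  1  2]
z pct [-0.078 -0.04   0.024] u [-0.03   0.052]
t 35.17 tcp [0.5751 0.0586 0.2019] yaw 3.135 gap 0.0112 F [-0.5  0.3 -1. ] q [ 0.03  0.33  1.54  0.    1.26 -1.54]
n 1049 u [-0.029  0.053] z [-0.08   0.026] zhighest u -0.011
tub ((548.43505859375, 56.006649017333984), (5.573712348937988, 128.51576232910156), 3.3991706371307373) 111
```

View pics/j7.png

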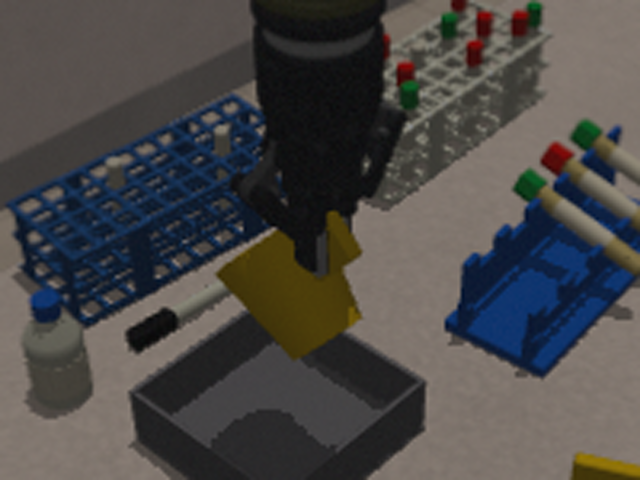

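The jug is clearly tilted about 70–75° over the tub (crop (295,290)), mouth towards +x, with nothing spilled on the bench. Next I'll press the lower base edge onto the near tub wall, at x ≈ 0.548, so it rolls further over.

arm_command:
  deltas:
    - {"offset": [-0.3,0,-0.8],"turn": 0,"gripper": 0}
    - {"offset": [0,0,-0.6],"turn": 0,"gripper": 0}
    - {"offset": [0,0,-0.3],"turn": 0,"gripper": 0}
    - {"offset": [0,0,-0.1],"turn": 0,"gripper": 0}
  squeeze: 25

```text
clock: 35.78
tcp_pos: [0.566, 0.0591, 0.1475]
ee_rot: [-0.0, 0.003, 1.0, 0.0]
contact_force: [0.3, 0.2, -1.1]
finger_gap: 0.011
```

arm_command:
  deltas:
    - {"offset": [0.15,0,-0.15],"turn": 0,"gripper": 0}
    - {"offset": [0.25,0,-0.1],"turn": 0,"gripper": 0}
    - {"offset": [0.3,0,-0.1],"turn": 0,"gripper": 0}
    - {"offset": [0.3,0,-0.15],"turn": 0,"gripper": 0}

```text
clock: 36.28
tcp_pos: [0.5972, 0.0585, 0.133]
ee_rot: [0.001, 0.003, 1.0, 0.0]
contact_force: [-0.3, 0.1, -1.2]
finger_gap: 0.0111
```

```bash
python3 -c "
from h import *
tilt()"
```

```text
t 36.27 tcp [0.5972 0.0585 0.133 ] yaw 3.136 gap 0.0111 F [-0.3  0.1 -1.2] q [ 0.03  0.43  1.58 -0.    1.13 -1.54]
handle n 131 normals hist [4 4 5 9 9 3 2 1 0 1 2 1]
z pct [-0.079 -0.04   0.026] u [-0.03   0.054]
```

No contact force: the base edge came down inside the tub wall. I'll back up, set the edge just outside the wall and hook it like I did on the disc.

arm_command:
  deltas:
    - {"offset": [0,0,0.9],"turn": 0,"gripper": 0}
    - {"offset": [-0.4,0,0.2],"turn": 0,"gripper": 0}
    - {"offset": [-0.6,0,0],"turn": 0,"gripper": 0}
    - {"offset": [-0.6,0,0],"turn": 0,"gripper": 0}
    - {"offset": [0,0,-0.4],"turn": 0,"gripper": 0}
    - {"offset": [0,0,-0.2],"turn": 0,"gripper": 0}
    - {"offset": [0.2,0,0],"turn": 0,"gripper": 0}
    - {"offset": [0.2,0,0],"turn": 0,"gripper": 0}
    - {"offset": [0.2,0,0],"turn": 0,"gripper": 0}
  squeeze: 20

```text
clock: 37.45
tcp_pos: [0.5673, 0.0585, 0.148]
ee_rot: [0.0, 0.003, 1.0, 0.0]
contact_force: [-1.4, -0.2, -1.4]
finger_gap: 0.0115
```

arm_command:
  deltas:
    - {"offset": [0.2,0,0],"turn": 0,"gripper": 0}
    - {"offset": [0.2,0,0],"turn": 0,"gripper": 0}

```text
clock: 37.7
tcp_pos: [0.5786, 0.0586, 0.148]
ee_rot: [0.0, 0.003, 1.0, 0.0]
contact_force: [0.1, -0.4, -0.4]
finger_gap: 0.011
```

```bash
python3 -c "
from h import *
tilt()
p,d=snap('top');P=cloud('top',d);Z=P[...,2]
m=(Z>.048)&(Z<.06)&(abs(P[...,0]-.626)<.12)&(abs(P[...,1]-.06)<.12); print('tub',P[m].min(0),P[m].max(0))
"
```

```text
t 37.7 tcp [0.5786 0.0586 0.148 ] yaw 3.136 gap 0.011 F [ 0.1 -0.4 -0.4] q [ 0.03  0.39  1.61 -0.    1.15 -1.54]
handle n 143 normals hist [ 1  2  5 10  7  3  1  1  0  2  2  1]
z pct [-0.077 -0.041  0.026] u [-0.029  0.053]
tub [ 0.54268583 -0.00568114  0.04803203] [0.55423445 0.11756313 0.05936184]
```

arm_command:
  deltas:
    - {"offset": [-0.6,0,0.4],"turn": 0,"gripper": 0}
    - {"offset": [-0.6,0,0],"turn": 0,"gripper": 0}
    - {"offset": [-0.2,0,-0.3],"turn": 0,"gripper": 0}
    - {"offset": [0,0,-0.5],"turn": 0,"gripper": 0}
    - {"offset": [0,0,0],"turn": 0,"gripper": 0}

```text
clock: 38.42
tcp_pos: [0.5388, 0.0586, 0.1362]
ee_rot: [0.003, 0.003, 1.0, 0.0]
contact_force: [4.9, -0.6, -0.4]
finger_gap: 0.0111
```

arm_command:
  deltas:
    - {"offset": [0.2,0,0],"turn": 0,"gripper": 0}
    - {"offset": [0.2,0,0],"turn": 0,"gripper": 0}
    - {"offset": [0.2,0,0],"turn": 0,"gripper": 0}

```text
clock: 38.8
tcp_pos: [0.5537, 0.0585, 0.1351]
ee_rot: [-0.001, 0.003, 1.0, -0.0]
contact_force: [0.2, -0.0, -1.2]
finger_gap: 0.0113
```

```bash
cat >> h.py <<'E'
def tilt2():
    st(); s=state(); p,d=snap('side'); g=s['tcp_pos']+[0,0,.0187]
    P=cloud('side',d);H=hsv(p)
    Y=((H[...,0]>18)&(H[...,0]<34)&(H[...,1]>150)&(H[...,2]>50)&(np.linalg.norm(P-g,axis=2)<.17))
    w,x,y,z=s['ee_rot'];a=2*np.arctan2(y,x);ud=-np.array([np.cos(a),np.sin(a)]);ld=np.array([-ud[1],ud[0]])
    Q=np.stack([(P-g)[...,:2]@ud,(P-g)[...,:2]@ld,(P-g)[...,2]],-1)
    Q=np.stack([cv2.blur(np.nan_to_num(Q[...,i]),(3,3)) for i in range(3)],-1)
    n=np.full(P.shape,np.nan); n[2:-2,2:-2]=np.cross(Q[4:,2:-2]-Q[:-4,2:-2],Q[2:-2,4:]-Q[2:-2,:-4]); n/=np.linalg.norm(n,axis=2,keepdims=True)
    Y=cv2.erode(Y.astype(np.uint8),np.ones((5,5)))>0
    k=Y&(abs(n[...,1])<.4); ang=np.degrees(np.arctan2(n[...,0],n[...,2]))[k]; ang=np.where(ang>90,ang-180,np.where(ang<-90,ang+180,ang))
    print('normals',np.histogram(ang,bins=np.arange(-90,91,10))[0], 'tot',Y.sum())
    cv2.imwrite('pics/last.png',cv2.cvtColor(p,cv2.COLOR_RGB2BGR)); return Q,Y
E
python3 -c "
from h import *
Q,Y=tilt2()
b=Y
# extreme pixels of jug silhouette
q=np.argwhere(b); print(len(q))
X=Q[b]; 
for a in range(40,100,10):
    t=np.radians(a); A=np.array([np.sin(t),np.cos(t)]); B=np.array([np.cos(t),-np.sin(t)])
    print(a,'along axis',np.percentile(X[:,[0,2]]@A,[1,99]).round(3),'b',np.percentile(X[:,[0,2]]@B,[1,99]).round(3))
"
```

```text
t 38.8 tcp [0.5537 0.0585 0.1351] yaw 3.136 gap 0.0113 F [ 0.2 -0.  -1.2] q [ 0.03  0.37  1.67 -0.    1.1  -1.54]
normals [ 2  2  7 65 49  1  1  1  1  0  4  1  0  0  0  2  2  3] tot 461
461
40 along axis [-0.057  0.01 ] b [-0.027  0.055]
50 along axis [-0.05   0.016] b [-0.027  0.055]
60 along axis [-0.043  0.023] b [-0.025  0.06 ]
70 along axis [-0.035  0.03 ] b [-0.023  0.066]
80 along axis [-0.026  0.037] b [-0.02   0.068]
90 along axis [-0.025  0.043] b [-0.017  0.07 ]
```

Base and wall normals give a true tilt of about 45–50°; the jug slid on the disc instead of following fully. I'll hook the base edge on the outside of the tub wall from further back.

arm_command:
  deltas:
    - {"offset": [0,0,0.9],"turn": 0,"gripper": 0}
    - {"offset": [-0.3,0,0.9],"turn": 0,"gripper": 0}
    - {"offset": [-1,0,0],"turn": 0,"gripper": 0}
    - {"offset": [-1,0,0],"turn": 0,"gripper": 0}
    - {"offset": [0,0,-0.9],"turn": 0,"gripper": 0}
    - {"offset": [0,0,-0.8],"turn": 0,"gripper": 0}
    - {"offset": [0.3,0,0],"turn": 0,"gripper": 0}
    - {"offset": [0.3,0,0],"turn": 0,"gripper": 0}

```text
clock: 39.85
tcp_pos: [0.5046, 0.0586, 0.1395]
ee_rot: [0.001, 0.003, 1.0, 0.0]
contact_force: [0.3, 0.7, -1.4]
finger_gap: 0.0112
```

arm_command:
  deltas:
    - {"offset": [0.2,0,0.05],"turn": 0,"gripper": 0}
    - {"offset": [0.2,0,0.1],"turn": 0,"gripper": 0}

```text
clock: 40.1
tcp_pos: [0.5161, 0.0585, 0.1441]
ee_rot: [0.001, 0.003, 1.0, 0.0]
contact_force: [0.4, -0.1, -1.7]
finger_gap: 0.0112
```

```bash
cat >> h.py <<'E'
def tubx():
    p,d=snap('top');P=cloud('top',d);Z=P[...,2]
    m=(Z>.048)&(Z<.06)&(abs(P[...,0]-.64)<.13)&(abs(P[...,1]-.06)<.13); print('tub',P[m].min(0).round(3),P[m].max(0).round(3))
E
python3 -c "
from h import *
tilt2();tubx()"
```

```text
t 40.1 tcp [0.5161 0.0585 0.1441] yaw 3.136 gap 0.0112 F [ 0.4 -0.1 -1.7] q [ 0.03  0.32  1.74 -0.    1.08 -1.53]
normals [ 0  2  6 77 45  1  0  0  3  0  2  2  5  0  0  0  0  3] tot 590
tub [ 0.515 -0.016  0.048] [0.768 0.188 0.06 ]
```

arm_command:
  deltas:
    - {"offset": [0.3,0,0.0],"turn": 0,"gripper": 0}

```text
clock: 40.33
tcp_pos: [0.5235, 0.0585, 0.1436]
ee_rot: [-0.0, 0.003, 1.0, -0.0]
contact_force: [-0.5, 0.0, -1.1]
finger_gap: 0.011
```

arm_command:
  deltas:
    - {"offset": [0.25,0,0.1],"turn": 0,"gripper": 0}

```text
clock: 40.45
tcp_pos: [0.5319, 0.0585, 0.1464]
ee_rot: [-0.0, 0.003, 1.0, -0.0]
contact_force: [-0.2, 0.0, -1.4]
finger_gap: 0.0112
```

arm_command:
  deltas:
    - {"offset": [0.25,0,0.1],"turn": 0,"gripper": 0}

```text
clock: 40.58
tcp_pos: [0.5397, 0.0586, 0.1496]
ee_rot: [0.0, 0.003, 1.0, -0.0]
contact_force: [0.2, -0.1, -0.9]
finger_gap: 0.0109
```

arm_command:
  deltas:
    - {"offset": [0.25,0,0.1],"turn": 0,"gripper": 0}

```text
clock: 40.7
tcp_pos: [0.5471, 0.0586, 0.1526]
ee_rot: [0.0, 0.003, 1.0, -0.0]
contact_force: [-0.1, -0.3, -2.2]
finger_gap: 0.0111
```

```bash
python3 - <<'E'
from h import *
Q,Y=tilt2()
p=cv2.imread('pics/last.png'); s=state(); g=s['tcp_pos']+[0,0,.0187]
# overlay projected jug profile for candidate tilts
out=[]
for th,c in ((35,(255,0,0)),(50,(0,0,255)),(65,(0,255,0))):
    t=np.radians(th);a=np.array([np.sin(t),0,np.cos(t)]);b=np.array([np.cos(t),0,-np.sin(t)])
    for B,A in ((46,-53),(102,-53),(116,27),(32,27)):
        q=proj('side',g+(B*b+A*a)/1000)[0]; out.append((q*4,c))
u,v=proj('side',g)[0].astype(int); u0,v0=u-90,v-60
im=cv2.resize(p[v0:v0+150,u0:u0+200],(800,600),interpolation=cv2.INTER_CUBIC)
for q,c in out: cv2.circle(im,(int(q[0]-4*u0),int(q[1]-4*v0)),5,c,2)
cv2.imwrite('pics/ov.png',im)
E
```

```text
t 40.7 tcp [0.5471 0.0586 0.1526] yaw 3.136 gap 0.0111 F [-0.1 -0.3 -2.2] q [ 0.03  0.34  1.67 -0.    1.13 -1.54]
normals [ 1  2  5 30 32  2  2  1  1  1  3  1  0  0  0  0  0  1] tot 445
```

View pics/ov.png

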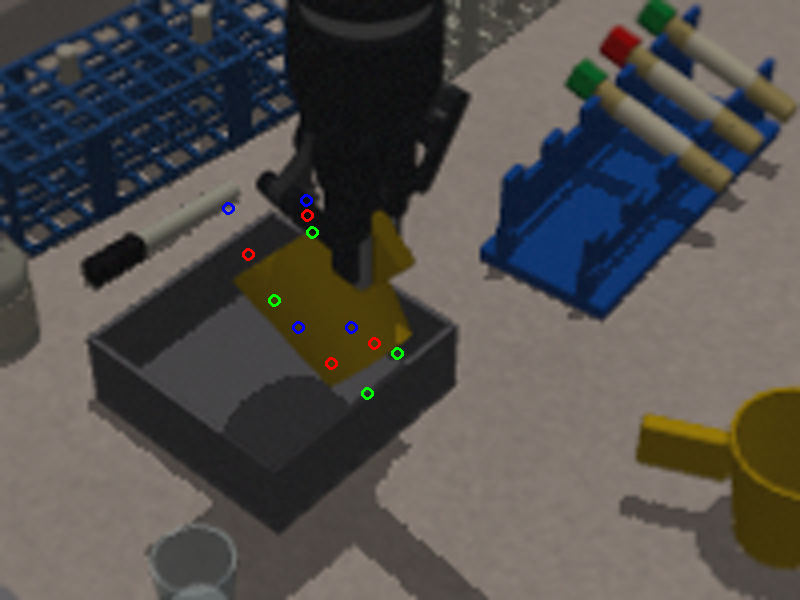

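The overlay, with its red 50° and green 65° marks, puts the tilt at about 57°. The base edge at (340,380) just cleared the wall because I raised too early. I'll retry lower.

arm_command:
  deltas:
    - {"offset": [-0.6,0,0.6],"turn": 0,"gripper": 0}
    - {"offset": [-0.7,0,0],"turn": 0,"gripper": 0}
    - {"offset": [-0.2,0,-0.5],"turn": 0,"gripper": 0}
    - {"offset": [0,0,-0.55],"turn": 0,"gripper": 0}
    - {"offset": [0.3,0,0],"turn": 0,"gripper": 0}
    - {"offset": [0.3,0,0],"turn": 0,"gripper": 0}

```text
clock: 41.5
tcp_pos: [0.5211, 0.0586, 0.1395]
ee_rot: [0.001, 0.003, 1.0, 0.0]
contact_force: [0.8, -0.3, -1.9]
finger_gap: 0.0109
```

arm_command:
  deltas:
    - {"offset": [0.2,0,0],"turn": 0,"gripper": 0}

```text
clock: 41.62
tcp_pos: [0.5272, 0.0586, 0.1397]
ee_rot: [0.001, 0.003, 1.0, 0.0]
contact_force: [-3.3, 1.2, 3.2]
finger_gap: 0.0108
```

arm_command:
  deltas:
    - {"offset": [0.2,0,0],"turn": 0,"gripper": 0}

```text
clock: 41.75
tcp_pos: [0.529, 0.0586, 0.1396]
ee_rot: [-0.003, 0.003, 1.0, -0.0]
contact_force: [-11.7, -0.3, 14.8]
finger_gap: 0.0111
```

arm_command:
  deltas:
    - {"offset": [0.2,0,0],"turn": 0,"gripper": 0}

```text
clock: 41.88
tcp_pos: [0.5347, 0.0586, 0.1401]
ee_rot: [-0.003, 0.003, 1.0, -0.0]
contact_force: [-9.7, -0.1, 15.1]
finger_gap: 0.0111
```

arm_command:
  deltas:
    - {"offset": [0.25,0,0.1],"turn": 0,"gripper": 0}
    - {"offset": [0.25,0,0.05],"turn": 0,"gripper": 0}

```text
clock: 42.12
tcp_pos: [0.5527, 0.0586, 0.1437]
ee_rot: [-0.0, 0.003, 1.0, -0.0]
contact_force: [0.7, 0.9, -1.1]
finger_gap: 0.0108
```

arm_command:
  deltas:
    - {"offset": [0.25,0,0],"turn": 0,"gripper": 0}
    - {"offset": [0.25,0,0],"turn": 0,"gripper": 0}

```text
clock: 42.38
tcp_pos: [0.5687, 0.0585, 0.1435]
ee_rot: [0.001, 0.003, 1.0, -0.0]
contact_force: [1.0, -0.2, -1.5]
finger_gap: 0.011
```

```bash
cat >> h.py <<'E'
def tubf():
    p,d=snap('top');P=cloud('top',d);Z=P[...,2];H=hsv(p)
    m=(Z>.05)&(Z<.059)&(abs(P[...,0]-.64)<.13)&(abs(P[...,1]-.06)<.11)&(H[...,1]<80)
    bl=[b for b in blobs(cv2.dilate(m.astype(np.uint8),np.ones((3,3))),60)]
    for b in bl: X=P[b&m]; print('tubpart',cv2.minAreaRect((X[:,:2]*1000).astype(np.float32)))
    cv2.imwrite('pics/lasttop.png',cv2.cvtColor(p,cv2.COLOR_RGB2BGR))
E
python3 -c "
from h import *
tilt2();tubf()"
```

```text
t 42.38 tcp [0.5687 0.0585 0.1435] yaw 3.136 gap 0.011 F [ 1.  -0.2 -1.5] q [ 0.03  0.38  1.63 -0.    1.13 -1.54]
normals [ 1  2  6 33 86  8  0  0  0  0  3  0  0  0  0  4  1  3] tot 505
tubpart ((765.4300537109375, 151.58839416503906), (7.357786178588867, 33.73257064819336), 1.5509895086288452)
tubpart ((551.78125, 55.859859466552734), (5.759819507598877, 123.05607604980469), 2.936089515686035)
```

It slipped over again but gained a few degrees, to about 62°, and the tub moved 3 mm. Better: set the base edge on the tub floor, press, and drag +x so friction rolls the jug flat, mouth inside the tub.

arm_command:
  deltas:
    - {"offset": [0.1,0,-0.5],"turn": 0,"gripper": 0}
    - {"offset": [0,0,-0.5],"turn": 0,"gripper": 0}
    - {"offset": [0,0,-0.25],"turn": 0,"gripper": 0}
    - {"offset": [0,0,-0.1],"turn": 0,"gripper": 0}
  squeeze: 20

```text
clock: 42.98
tcp_pos: [0.5748, 0.0585, 0.1041]
ee_rot: [0.004, 0.003, 1.0, -0.0]
contact_force: [4.5, -0.5, 9.3]
finger_gap: 0.0113
```

arm_command:
  deltas:
    - {"offset": [0,0,-0.1],"turn": 0,"gripper": 0}

```text
clock: 43.1
tcp_pos: [0.576, 0.0586, 0.1021]
ee_rot: [0.006, 0.003, 1.0, 0.0]
contact_force: [5.0, -0.4, 12.2]
finger_gap: 0.0111
```

arm_command:
  deltas:
    - {"offset": [0.2,0,0],"turn": 0,"gripper": 0}
    - {"offset": [0.25,0,0],"turn": 0,"gripper": 0}

```text
clock: 43.35
tcp_pos: [0.5829, 0.0585, 0.0989]
ee_rot: [-0.001, 0.003, 1.0, -0.0]
contact_force: [0.8, -0.2, -2.5]
finger_gap: 0.0109
```

arm_command:
  deltas:
    - {"offset": [0.25,0,-0.05],"turn": 0,"gripper": 0}
    - {"offset": [0.25,0,-0.07],"turn": 0,"gripper": 0}

```text
clock: 43.6
tcp_pos: [0.5988, 0.0585, 0.0954]
ee_rot: [-0.001, 0.003, 1.0, -0.0]
contact_force: [0.3, 0.9, -1.2]
finger_gap: 0.0111
```

```bash
python3 -c "
from h import *
tilt2();tubf()"
```

```text
t 43.6 tcp [0.5988 0.0585 0.0954] yaw 3.136 gap 0.0111 F [ 0.3  0.9 -1.2] q [ 0.03  0.47  1.62 -0.    1.05 -1.54]
normals [ 1  1  2 25 54  8  0  0  0  3  0  0  0  0  1  6  2  1] tot 446
tubpart ((551.882080078125, 54.65378952026367), (5.879558086395264, 120.35122680664062), 2.808067798614502)
```

arm_command:
  deltas:
    - {"offset": [0,0,-0.1],"turn": 0,"gripper": 0}

```text
clock: 43.82
tcp_pos: [0.5989, 0.0585, 0.093]
ee_rot: [-0.0, 0.003, 1.0, -0.0]
contact_force: [0.8, -0.1, -1.0]
finger_gap: 0.0109
```

arm_command:
  deltas:
    - {"offset": [0,0,-0.15],"turn": 0,"gripper": 0}

```text
clock: 43.95
tcp_pos: [0.5994, 0.0586, 0.0912]
ee_rot: [0.001, 0.003, 1.0, -0.0]
contact_force: [-7.3, -0.3, 34.8]
finger_gap: 0.0114
```

arm_command:
  deltas:
    - {"offset": [0,0,-0.15],"turn": 0,"gripper": 0}

```text
clock: 44.08
tcp_pos: [0.5998, 0.0586, 0.0907]
ee_rot: [0.002, 0.003, 1.0, -0.0]
contact_force: [-13.7, -1.0, 59.6]
finger_gap: 0.0108
```

arm_command:
  deltas:
    - {"offset": [0,0,0.3],"turn": 0,"gripper": 0}
    - {"offset": [0,0,0.4],"turn": 0,"gripper": 0}
    - {"offset": [0,0,0],"turn": 0,"gripper": 0}

```text
clock: 44.45
tcp_pos: [0.5996, 0.0586, 0.106]
ee_rot: [0.001, 0.003, 1.0, 0.0]
contact_force: [-0.2, -0.9, -0.9]
finger_gap: 0.0111
```

```bash
python3 - <<'E'
from h import *
Q,Y=tilt2()
p=cv2.imread('pics/last.png'); s=state(); g=s['tcp_pos']+[0,0,.0187]
u,v=proj('side',g)[0].astype(int); u0,v0=u-100,v-60
im=cv2.resize(p[v0:v0+120,u0:u0+160],(800,600),interpolation=cv2.INTER_CUBIC)
for th,c in ((45,(255,0,0)),(60,(0,0,255)),(75,(0,255,0))):
    t=np.radians(th);a=np.array([np.sin(t),0,np.cos(t)]);b=np.array([np.cos(t),0,-np.sin(t)])
    # circles of rim and base, handle corners
    for R,B,A in ((42,74,27),(28,74,-53)):
        pts=[g+((B+R*np.cos(k))*b+A*a+R*np.sin(k)*np.array([0,1,0]))/1000 for k in np.linspace(0,2*np.pi,25)]
        cv2.polylines(im,[((proj('side',pts)-[u0,v0])*5).astype(int)],True,c,1)
    for B,A in ((-16,-17),(-16,17)):
        q=(proj('side',g+(B*b+A*a)/1000)[0]-[u0,v0])*5; cv2.circle(im,tuple(q.astype(int)),5,c,2)
cv2.imwrite('pics/ov2.png',im)
E
```

```text
t 44.45 tcp [0.5996 0.0586 0.106 ] yaw 3.136 gap 0.0111 F [-0.2 -0.9 -0.9] q [ 0.03  0.46  1.61 -0.    1.07 -1.54]
normals [ 2  0  3 27 65  3  1  2  0  6  0  0  0  0  0  4  0  1] tot 447
```

View pics/ov2.png

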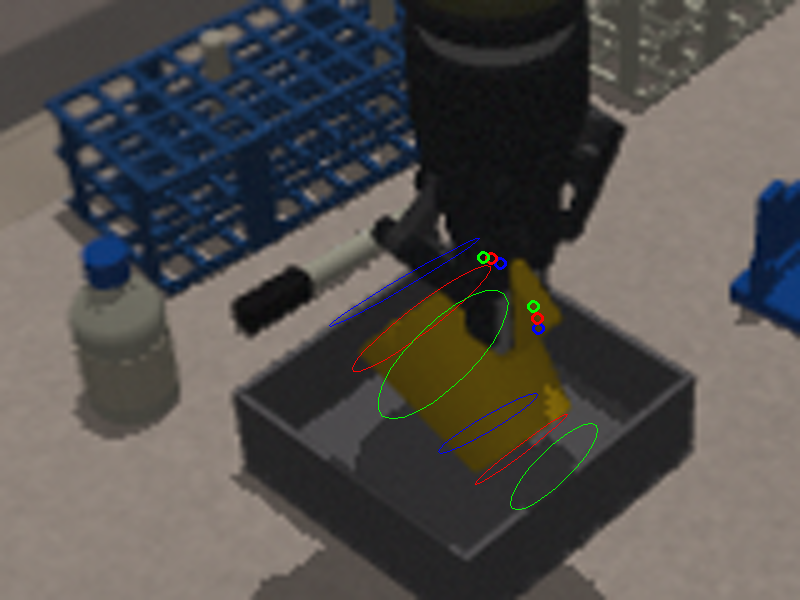

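The overlay (blue 45°, red 60°, green 75°) matches the red: tilt is about 60°. The jug has also crept about 10 mm up through the pads, which explains the contact height. Next I'll press the base edge on the tub floor and drag +x.

arm_command:
  deltas:
    - {"offset": [-0.3,0,-0.45],"turn": 0,"gripper": 0}
    - {"offset": [0.1,0,-0.08],"turn": 0,"gripper": 0}
    - {"offset": [0.25,0,0],"turn": 0,"gripper": 0}
    - {"offset": [0.25,0,0],"turn": 0,"gripper": 0}
  squeeze: 20

```text
clock: 45.0
tcp_pos: [0.6062, 0.0586, 0.091]
ee_rot: [-0.002, 0.003, 1.0, -0.0]
contact_force: [-6.3, -0.1, 17.0]
finger_gap: 0.0109
```

arm_command:
  deltas:
    - {"offset": [0.25,0,-0.05],"turn": 0,"gripper": 0}
    - {"offset": [0.25,0,-0.05],"turn": 0,"gripper": 0}

```text
clock: 45.25
tcp_pos: [0.6235, 0.0586, 0.0891]
ee_rot: [0.001, 0.003, 1.0, 0.0]
contact_force: [-4.3, 0.3, 15.1]
finger_gap: 0.011
```

```bash
python3 -c "
from h import *
tilt2();tubf()"
```

```text
t 45.25 tcp [0.6235 0.0586 0.0891] yaw 3.136 gap 0.011 F [-4.3  0.3 15.1] q [ 0.03  0.51  1.57  0.    1.06 -1.54]
normals [  6   5   3   6  22 100  10   1   2   0   0   0   0   0   0   5  26   9] tot 570
```

Rotation gained: the wall normals moved about 10° and base normals now show at about 70°. Repeating the stroke from further back.

arm_command:
  deltas:
    - {"offset": [0,0,0.4],"turn": 0,"gripper": 0}
    - {"offset": [-0.6,0,0],"turn": 0,"gripper": 0}
    - {"offset": [-0.3,0,0],"turn": 0,"gripper": 0}
    - {"offset": [0.1,0,-0.35],"turn": 0,"gripper": 0}
    - {"offset": [0.2,0,-0.05],"turn": 0,"gripper": 0}
    - {"offset": [0.25,0,-0.05],"turn": 0,"gripper": 0}
    - {"offset": [0.25,0,-0.05],"turn": 0,"gripper": 0}
    - {"offset": [0.25,0,-0.08],"turn": 0,"gripper": 0}

```text
clock: 46.35
tcp_pos: [0.6245, 0.0586, 0.0815]
ee_rot: [-0.004, 0.003, 1.0, -0.0]
contact_force: [-20.3, -0.6, 36.8]
finger_gap: 0.0115
```

```bash
python3 -c "
from h import *
tilt2();tubf()"
```

```text
t 46.35 tcp [0.6245 0.0586 0.0815] yaw 3.136 gap 0.0115 F [-20.3  -0.6  36.8] q [ 0.03  0.52  1.57  0.    1.06 -1.54]
normals [ 7  4  2  3  5  7 47 57  4  0  0  0  0  0  1  2  3 42] tot 556
```

The jug now lies flat on the tub floor at about 80–83°. I'll lift it and find the tub wall again.

arm_command:
  deltas:
    - {"offset": [0,0,0.6],"turn": 0,"gripper": 0}
    - {"offset": [0,0,0.9],"turn": 0,"gripper": 0}
    - {"offset": [0,0,0.9],"turn": 0,"gripper": 0}
    - {"offset": [-0.6,0,0],"turn": 0,"gripper": 0}
    - {"offset": [-0.6,0,0],"turn": 0,"gripper": 0}
    - {"offset": [0,0,0],"turn": 0,"gripper": 0}
  squeeze: 35

```text
clock: 47.2
tcp_pos: [0.5906, 0.0586, 0.1521]
ee_rot: [-0.001, 0.003, 1.0, -0.0]
contact_force: [0.2, 0.2, -2.0]
finger_gap: 0.011
```

```bash
python3 - <<'E'
from h import *
Q,Y=tilt2();tubf()
p,d=snap('top');P=cloud('top',d);Z=P[...,2];H=hsv(p)
m=(P[...,0]>.5)&(P[...,0]<.75)&(abs(P[...,1]-.06)<.09)&(Z<.05)&(H[...,1]>140)&((H[...,0]<8)|(H[...,0]>170)|((H[...,0]>45)&(H[...,0]<85)))
for b in blobs(m,10): print('stopper?',b.sum(),np.nanmean(P[b],0).round(3))
E
```

```text
t 47.2 tcp [0.5906 0.0586 0.1521] yaw 3.136 gap 0.011 F [ 0.2  0.2 -2. ] q [ 0.03  0.4   1.57  0.    1.17 -1.54]
normals [11  9  3  7  6 12 74 35  2  1  0  1  0  0  0  2 26 50] tot 771
tubpart ((554.8131103515625, 10.929790496826172), (5.547783851623535, 37.9189453125), 4.76692008972168)
tubpart ((549.568603515625, 87.39363098144531), (5.490842342376709, 60.24762725830078), 2.994553565979004)
```

arm_command:
  deltas:
    - {"offset": [-0.1,0,-0.4],"turn": 0,"gripper": 0}
    - {"offset": [0,0,-0.25],"turn": 0,"gripper": 0}
    - {"offset": [0,0,-0.15],"turn": 0,"gripper": 0}
  squeeze: 20

```text
clock: 47.72
tcp_pos: [0.5902, 0.0586, 0.1306]
ee_rot: [0.002, 0.003, 1.0, 0.0]
contact_force: [0.7, 0.4, 22.7]
finger_gap: 0.0111
```

arm_command:
  deltas:
    - {"offset": [0.1,0,-0.15],"turn": 0,"gripper": 0}

```text
clock: 47.85
tcp_pos: [0.5954, 0.0585, 0.1281]
ee_rot: [0.004, 0.003, 1.0, 0.0]
contact_force: [1.6, -0.3, 15.0]
finger_gap: 0.011
```

arm_command:
  deltas:
    - {"offset": [0.2,0,-0.15],"turn": 0,"gripper": 0}
    - {"offset": [0.2,0,-0.15],"turn": 0,"gripper": 0}

```text
clock: 48.1
tcp_pos: [0.6089, 0.0587, 0.12]
ee_rot: [0.006, 0.003, 1.0, 0.0]
contact_force: [3.0, -1.8, 20.4]
finger_gap: 0.0112
```

```bash
python3 - <<'E'
from h import *
Q,Y=tilt2();tubf()
E
```

```text
t 48.1 tcp [0.6089 0.0587 0.12  ] yaw 3.136 gap 0.0112 F [ 3.  -1.8 20.4] q [ 0.03  0.45  1.58  0.    1.1  -1.54]
normals [121  11   7   7   3   2   2  28  82   1   2   0   0   0   0   0   2   2] tot 770
tubpart ((554.56494140625, 12.045660018920898), (4.6841230392456055, 35.459964752197266), 4.760990142822266)
tubpart ((548.9842529296875, 99.90959930419922), (4.6214399337768555, 30.0872802734375), 7.806695938110352)
```

It's working: tilt is now about 95° at 20 N. Continuing to about 115°.

arm_command:
  deltas:
    - {"offset": [0.22,0,-0.18],"turn": 0,"gripper": 0}
    - {"offset": [0.2,0,-0.2],"turn": 0,"gripper": 0}
    - {"offset": [0.2,0,-0.2],"turn": 0,"gripper": 0}
    - {"offset": [0.15,0,-0.2],"turn": 0,"gripper": 0}

```text
clock: 48.7
tcp_pos: [0.6336, 0.058, 0.0964]
ee_rot: [0.007, 0.002, 1.0, -0.001]
contact_force: [6.2, -3.2, 15.6]
finger_gap: 0.0111
```

```bash
python3 - <<'E'
from h import *
Q,Y=tilt2()
E
```

```text
t 48.7 tcp [0.6336 0.058  0.0964] yaw 3.137 gap 0.0111 F [ 6.2 -3.2 15.6] q [ 0.03  0.5   1.55 -0.    1.07 -1.54]
normals [  0  75 109   8   8   4   7   5   8  47  41   1   0   0   0   0   1   0] tot 788
```

Tilt is about 111°. I'll firm the grip, lift a little within the tub, shake, and look.

arm_command:
  deltas:
    - {"offset": [0,0,0],"turn": 0,"gripper": 0}
    - {"offset": [0,0,0.6],"turn": 0,"gripper": 0}
    - {"offset": [0.4,0,0.3],"turn": 0,"gripper": 0}
    - {"offset": [-0.8,0,0],"turn": 0,"gripper": 0}
    - {"offset": [0.8,0,0],"turn": 0,"gripper": 0}
    - {"offset": [-0.8,0,0],"turn": 0,"gripper": 0}
    - {"offset": [0.4,0,0.8],"turn": 0,"gripper": 0}
    - {"offset": [0,0,-0.8],"turn": 0,"gripper": 0}
    - {"offset": [0,0,0.8],"turn": 0,"gripper": 0}
    - {"offset": [0,0,1],"turn": 0,"gripper": 0}
    - {"offset": [0,0,0.5],"turn": 0,"gripper": 0}
    - {"offset": [0,0,0],"turn": 0,"gripper": 0}
  squeeze: 80

```text
clock: 50.25
tcp_pos: [0.6275, 0.0586, 0.189]
ee_rot: [0.001, 0.003, 1.0, 0.0]
contact_force: [-0.7, -0.2, -1.3]
finger_gap: 0.0114
```

```bash
cat >> h.py <<'E'
def stop(n='top'):
    p,d=snap(n);P=cloud(n,d);Z=P[...,2];H=hsv(p)
    m=(P[...,0]>.3)&(P[...,0]<.75)&(abs(P[...,1]-.1)<.25)&(Z<.06)&(H[...,1]>130)&(H[...,2]>25)&((H[...,0]<8)|(H[...,0]>170)|((H[...,0]>45)&(H[...,0]<85)))
    for b in blobs(m,6): print(n,'stopper?',b.sum(),np.nanmean(P[b],0).round(3),'hue',np.median(H[b][:,0]))
    return p
E
python3 - <<'E'
from h import *
Q,Y=tilt2();a=stop();b=stop('side')
cv2.imwrite('pics/v15.png',cv2.cvtColor(np.hstack([cv2.resize(a[130:250,210:340],(400,370)),cv2.resize(b[130:300,180:350],(400,370))]),cv2.COLOR_RGB2BGR))
E
```

```text
t 50.25 tcp [0.6275 0.0586 0.189 ] yaw 3.136 gap 0.0114 F [-0.7 -0.2 -1.3] q [ 0.03  0.41  1.45 -0.    1.28 -1.54]
normals [  2  76 139  18   9   6   5   4   5  44  49   4   0   0   1   0   0   1] tot 899
side stopper? 57 [0.647 0.039 0.017] hue 69.0
side stopper? 46 [0.655 0.07  0.019] hue 69.0
side stopper? 68 [0.61  0.033 0.018] hue 0.0
side stopper? 66 [0.623 0.071 0.017] hue 0.5
```

The side view shows four stoppers in the tub, 2 red and 2 green, matching the four seen at the start. Next I'll bring the jug back upright, starting with its lower rim on the open table, pressed and dragged in −x.

arm_command:
  deltas:
    - {"offset": [-0.4,0.8,0],"turn": 0,"gripper": 0}
    - {"offset": [-0.5,1,0],"turn": 0,"gripper": 0}
    - {"offset": [-0.5,1,0],"turn": 0,"gripper": 0}
    - {"offset": [-0.5,1,0],"turn": 0,"gripper": 0}
    - {"offset": [-0.5,1,0],"turn": 0,"gripper": 0}
    - {"offset": [-0.5,1,0],"turn": 0,"gripper": 0}
    - {"offset": [-0.5,1,0],"turn": 0,"gripper": 0}
    - {"offset": [-0.5,1,-0.5],"turn": 0,"gripper": 0}
    - {"offset": [-0.3,0.4,-0.8],"turn": 0,"gripper": 0}
    - {"offset": [0,0,-0.9],"turn": 0,"gripper": 0}
    - {"offset": [0,0,-0.8],"turn": 0,"gripper": 0}
    - {"offset": [0,0,-0.2],"turn": 0,"gripper": 0}

```text
clock: 51.9
tcp_pos: [0.4985, 0.3036, 0.0894]
ee_rot: [-0.003, 0.003, 1.0, -0.001]
contact_force: [-0.6, 0.1, -0.1]
finger_gap: 0.0112
```

arm_command:
  deltas:
    - {"offset": [0,0,-0.15],"turn": 0,"gripper": 0}
    - {"offset": [0,0,-0.12],"turn": 0,"gripper": 0}
  squeeze: 20

```text
clock: 52.15
tcp_pos: [0.5012, 0.3047, 0.0844]
ee_rot: [0.001, 0.003, 1.0, 0.0]
contact_force: [-0.2, 1.0, -0.6]
finger_gap: 0.0111
```

arm_command:
  deltas:
    - {"offset": [-0.1,0,-0.12],"turn": 0,"gripper": 0}

```text
clock: 52.28
tcp_pos: [0.4986, 0.3048, 0.0811]
ee_rot: [0.001, 0.003, 1.0, 0.0]
contact_force: [1.0, -1.6, 13.7]
finger_gap: 0.0112
```

arm_command:
  deltas:
    - {"offset": [-0.15,0,-0.12],"turn": 0,"gripper": 0}

```text
clock: 52.4
tcp_pos: [0.4981, 0.3053, 0.0808]
ee_rot: [0.006, 0.002, 1.0, 0.001]
contact_force: [4.8, -6.1, 28.7]
finger_gap: 0.011
```

arm_command:
  deltas:
    - {"offset": [-0.25,0,-0.08],"turn": 0,"gripper": 0}

```text
clock: 52.52
tcp_pos: [0.4958, 0.3056, 0.081]
ee_rot: [0.011, 0.001, 1.0, 0.002]
contact_force: [10.2, -9.0, 32.8]
finger_gap: 0.0107
```

arm_command:
  deltas:
    - {"offset": [-0.25,0,0],"turn": 0,"gripper": 0}
    - {"offset": [-0.25,0,0],"turn": 0,"gripper": 0}
    - {"offset": [-0.25,0,-0.05],"turn": 0,"gripper": 0}
    - {"offset": [-0.25,0,-0.05],"turn": 0,"gripper": 0}

```text
clock: 53.02
tcp_pos: [0.4703, 0.3093, 0.0812]
ee_rot: [0.016, 0.002, 1.0, 0.006]
contact_force: [12.5, -5.3, 39.3]
finger_gap: 0.0109
```

```bash
python3 - <<'E'
from h import *
Q,Y=tilt2()
E
```

```text
t 53.02 tcp [0.4703 0.3093 0.0812] yaw 3.138 gap 0.0109 F [12.5 -5.3 39.3] q [ 0.51  0.43  1.75 -0.01  0.93 -1.05]
normals [ 23 242  21  12   8   9   7  12  52 123   6   3   3   0   0   0   0   0] tot 1100
```

arm_command:
  deltas:
    - {"offset": [-0.3,0,0],"turn": 0,"gripper": 0}
    - {"offset": [-0.3,0,-0.03],"turn": 0,"gripper": 0}
    - {"offset": [-0.3,0,-0.03],"turn": 0,"gripper": 0}
    - {"offset": [-0.3,0,-0.03],"turn": 0,"gripper": 0}
    - {"offset": [-0.3,0,-0.05],"turn": 0,"gripper": 0}
    - {"offset": [-0.3,0,-0.05],"turn": 0,"gripper": 0}

```text
clock: 53.82
tcp_pos: [0.4188, 0.3115, 0.0747]
ee_rot: [0.018, 0.001, 1.0, 0.007]
contact_force: [21.4, -5.1, 40.2]
finger_gap: 0.0112
```

```bash
python3 - <<'E'
from h import *
Q,Y=tilt2()
E
```

```text
t 53.83 tcp [0.4188 0.3115 0.0747] yaw 3.139 gap 0.0112 F [21.4 -5.1 40.2] q [ 0.56  0.39  1.85 -0.01  0.86 -1.  ]
normals [ 15   8   7   8   4  30 136  72   2   2   1   0   0   0   0   0  25  38] tot 817
```

It's flat at about 80°. The grip is now roughly 58 mm from the jug axis. Next I'll lay the wall near the rim over the near edge of the disc and push down while backing off, which rotates the mouth up.

arm_command:
  deltas:
    - {"offset": [0,0,0.9],"turn": 0,"gripper": 0}
    - {"offset": [0.2,0,0.9],"turn": 0,"gripper": 0}
    - {"offset": [0.8,0.05,0.9],"turn": 0,"gripper": 0}
    - {"offset": [1,0.1,0],"turn": 0,"gripper": 0}
    - {"offset": [1,0,0],"turn": 0,"gripper": 0}
    - {"offset": [1,0,0],"turn": 0,"gripper": 0}
    - {"offset": [0,0,-0.3],"turn": 0,"gripper": 0}
    - {"offset": [0,0,-0.2],"turn": 0,"gripper": 0}
    - {"offset": [0,0,-0.1],"turn": 0,"gripper": 0}

```text
clock: 55.0
tcp_pos: [0.5199, 0.3087, 0.128]
ee_rot: [-0.001, 0.003, 1.0, -0.0]
contact_force: [-0.2, -0.6, -0.2]
finger_gap: 0.0108
```

arm_command:
  deltas:
    - {"offset": [0,0,-0.15],"turn": 0,"gripper": 0}
    - {"offset": [0,0,-0.12],"turn": 0,"gripper": 0}

```text
clock: 55.25
tcp_pos: [0.5212, 0.3091, 0.1205]
ee_rot: [-0.0, 0.003, 1.0, -0.0]
contact_force: [0.3, 0.1, -1.0]
finger_gap: 0.0113
```

arm_command:
  deltas:
    - {"offset": [0,0.2,0.8],"turn": 0,"gripper": 0}
    - {"offset": [0.85,0.05,0],"turn": 0,"gripper": 0}
    - {"offset": [0,0,-0.3],"turn": 0,"gripper": 0}
    - {"offset": [0,0,-0.15],"turn": 0,"gripper": 0}
    - {"offset": [0,0,-0.1],"turn": 0,"gripper": 0}

```text
clock: 55.88
tcp_pos: [0.5488, 0.3174, 0.1364]
ee_rot: [0.004, 0.003, 1.0, 0.002]
contact_force: [-13.7, -5.8, 54.1]
finger_gap: 0.0113
```

arm_command:
  deltas:
    - {"offset": [-0.1,0,-0.15],"turn": 0,"gripper": 0}
    - {"offset": [-0.1,0,-0.12],"turn": 0,"gripper": 0}

```text
clock: 56.12
tcp_pos: [0.547, 0.318, 0.1354]
ee_rot: [0.01, 0.002, 1.0, 0.003]
contact_force: [-15.4, -10.4, 82.3]
finger_gap: 0.0111
```

The force climbed to 82 N without rotating. The jug has crept so far up that its wall bears on the fingertips. I'll lay it flat on the table, loosen briefly and regrip further out on the handle.

arm_command:
  deltas:
    - {"offset": [0,0,0.8],"turn": 0,"gripper": 0}
    - {"offset": [-1,0,0],"turn": 0,"gripper": 0}
    - {"offset": [-1,0,0],"turn": 0,"gripper": 0}
    - {"offset": [-1,0,-0.2],"turn": 0,"gripper": 0}
    - {"offset": [0,0,-0.9],"turn": 0,"gripper": 0}
    - {"offset": [0,0,-0.9],"turn": 0,"gripper": 0}
    - {"offset": [0,0,-0.4],"turn": 0,"gripper": 0}
  squeeze: 30

```text
clock: 57.0
tcp_pos: [0.4483, 0.3155, 0.0734]
ee_rot: [-0.002, 0.003, 1.0, -0.001]
contact_force: [-21.6, -10.9, 93.5]
finger_gap: 0.0113
```

```bash
python3 - <<'E'
from h import *
Q,Y=tilt2()
E
```

```text
t 57.0 tcp [0.4483 0.3155 0.0734] yaw 3.136 gap 0.0113 F [-21.6 -10.9  93.5] q [ 0.54  0.44  1.76  0.    0.95 -1.03]
normals [ 18  16   3  11   5  15 126 116   8   1   0   0   0   0   0   0   1  84] tot 891
```

arm_command:
  deltas:
    - {"offset": [0,0,0.15],"turn": 0,"gripper": 0}

```text
clock: 57.18
tcp_pos: [0.4499, 0.3161, 0.0768]
ee_rot: [-0.001, 0.003, 1.0, -0.0]
contact_force: [-0.1, 0.3, -0.8]
finger_gap: 0.0114
```

arm_command:
  deltas:
    - {"offset": [0,0,0],"turn": 0,"gripper": 0.19}
    - {"offset": [0,0,0.3],"turn": 0,"gripper": 0.19}
    - {"offset": [0,0,0.3],"turn": 0,"gripper": 0.19}
    - {"offset": [0,0,0],"turn": 0,"gripper": 0}
    - {"offset": [0,0,0],"turn": 0,"gripper": 0}
    - {"offset": [0,0,0],"turn": 0,"gripper": 0}
  squeeze: 30

```text
clock: 57.92
tcp_pos: [0.4518, 0.3172, 0.0961]
ee_rot: [0.001, 0.003, 1.0, 0.001]
contact_force: [-0.5, 0.5, 7.8]
finger_gap: 0.0114
```

```bash
python3 - <<'E'
from h import *
Q,Y=tilt2(); X=Q[Y]
print('u',np.percentile(X[:,0],[1,99]).round(3),'L',np.percentile(X[:,1],[1,99]).round(3),'z',np.percentile(X[:,2],[1,99]).round(3))
h=X[(abs(X[:,1])<.01)&(X[:,2]>-.02)]; print('handle u',np.percentile(h[:,0],[2,98]).round(3),'z',np.percentile(h[:,2],[2,98]).round(3),len(h))
E
```

```text
t 57.92 tcp [0.4518 0.3172 0.0961] yaw 3.136 gap 0.0114 F [-0.5  0.5  7.8] q [ 0.54  0.41  1.73  0.    1.   -1.03]
normals [ 16   7   7   5  10  15 129 139   8   0   1   0   0   0   0   0   3  55] tot 1057
u [-0.048  0.021] L [-0.021  0.036] z [-0.083  0.007]
handle u [-0.023 -0.012] z [-0.019  0.01 ] 45
```

Regripped about 79 mm from the jug axis. Back to the disc edge with moderate force.

arm_command:
  deltas:
    - {"offset": [0,0,0.9],"turn": 0,"gripper": 0}
    - {"offset": [0,0,0.9],"turn": 0,"gripper": 0}
    - {"offset": [0,0,0.9],"turn": 0,"gripper": 0}
    - {"offset": [1,0,0],"turn": 0,"gripper": 0}
    - {"offset": [1,0,0],"turn": 0,"gripper": 0}
    - {"offset": [1,0,0],"turn": 0,"gripper": 0}
    - {"offset": [0,0,-0.3],"turn": 0,"gripper": 0}
    - {"offset": [0,0,-0.1],"turn": 0,"gripper": 0}
    - {"offset": [0,0,0],"turn": 0,"gripper": 0}
  squeeze: 20

```text
clock: 59.1
tcp_pos: [0.5395, 0.3163, 0.1628]
ee_rot: [-0.001, 0.003, 1.0, -0.0]
contact_force: [0.5, -0.0, -1.1]
finger_gap: 0.0116
```

arm_command:
  deltas:
    - {"offset": [-0.05,0,-0.12],"turn": 0,"gripper": 0}

```text
clock: 59.22
tcp_pos: [0.5392, 0.3168, 0.1603]
ee_rot: [0.0, 0.003, 1.0, 0.0]
contact_force: [-0.2, -0.7, -0.5]
finger_gap: 0.0114
```

arm_command:
  deltas:
    - {"offset": [-0.1,0,-0.12],"turn": 0,"gripper": 0}

```text
clock: 59.35
tcp_pos: [0.5372, 0.3171, 0.1578]
ee_rot: [0.001, 0.003, 1.0, 0.001]
contact_force: [-1.0, 0.3, 13.1]
finger_gap: 0.0118
```

arm_command:
  deltas:
    - {"offset": [-0.15,0,-0.1],"turn": 0,"gripper": 0}

```text
clock: 59.48
tcp_pos: [0.533, 0.3172, 0.1551]
ee_rot: [0.002, 0.003, 1.0, 0.001]
contact_force: [-0.0, -0.2, -0.7]
finger_gap: 0.0113
```

```bash
python3 - <<'E'
from h import *
Q,Y=tilt2()
E
```

```text
t 59.48 tcp [0.533  0.3172 0.1551] yaw 3.136 gap 0.0113 F [-0.  -0.2 -0.7] q [ 0.47  0.43  1.51 -0.    1.19 -1.1 ]
normals [ 13   9   6   3   5  26 139  87   2   1   2   0   3   0   0   1  69  48] tot 1076
```

arm_command:
  deltas:
    - {"offset": [0,0,0.35],"turn": 0,"gripper": 0}
    - {"offset": [0.6,0,0],"turn": 0,"gripper": 0}
    - {"offset": [0,0,-0.25],"turn": 0,"gripper": 0}
    - {"offset": [0,0,-0.1],"turn": 0,"gripper": 0}

```text
clock: 60.02
tcp_pos: [0.5527, 0.3175, 0.1574]
ee_rot: [0.003, 0.003, 1.0, 0.001]
contact_force: [-7.8, -1.9, 32.3]
finger_gap: 0.0114
```

arm_command:
  deltas:
    - {"offset": [-0.15,0,-0.13],"turn": 0,"gripper": 0}
    - {"offset": [-0.2,0,-0.13],"turn": 0,"gripper": 0}

```text
clock: 60.28
tcp_pos: [0.5428, 0.3177, 0.1523]
ee_rot: [0.005, 0.003, 1.0, 0.002]
contact_force: [-8.2, -3.6, 33.0]
finger_gap: 0.0116
```

arm_command:
  deltas:
    - {"offset": [-0.2,0,-0.13],"turn": 0,"gripper": 0}
    - {"offset": [-0.2,0,-0.13],"turn": 0,"gripper": 0}

```text
clock: 60.52
tcp_pos: [0.5285, 0.3175, 0.143]
ee_rot: [0.002, 0.003, 1.0, 0.002]
contact_force: [-9.0, -1.8, 25.4]
finger_gap: 0.0113
```

```bash
python3 - <<'E'
from h import *
Q,Y=tilt2()
E
```

```text
t 60.52 tcp [0.5285 0.3175 0.143 ] yaw 3.135 gap 0.0113 F [-9.  -1.8 25.4] q [ 0.47  0.44  1.54  0.    1.16 -1.09]
normals [  7   4   2  11  30 126  12   3   1   2   2   0   0   0   0  21  18   8] tot 807
```

Tilt is down to about 68° and decreasing steadily. Continuing.

arm_command:
  deltas:
    - {"offset": [-0.2,0,-0.17],"turn": 0,"gripper": 0}
    - {"offset": [-0.2,0,-0.18],"turn": 0,"gripper": 0}
    - {"offset": [-0.2,0,-0.2],"turn": 0,"gripper": 0}
    - {"offset": [-0.18,0,-0.22],"turn": 0,"gripper": 0}

```text
clock: 61.08
tcp_pos: [0.5017, 0.3173, 0.1164]
ee_rot: [-0.002, 0.003, 1.0, 0.001]
contact_force: [-11.0, 1.4, 15.0]
finger_gap: 0.0117
```

arm_command:
  deltas:
    - {"offset": [-0.15,0,-0.25],"turn": 0,"gripper": 0}
    - {"offset": [-0.15,0,-0.25],"turn": 0,"gripper": 0}
    - {"offset": [-0.12,0,-0.25],"turn": 0,"gripper": 0}

```text
clock: 61.45
tcp_pos: [0.488, 0.317, 0.0923]
ee_rot: [-0.003, 0.003, 1.0, 0.0]
contact_force: [-9.1, 1.1, 9.5]
finger_gap: 0.0117
```

```bash
python3 - <<'E'
from h import *
Q,Y=tilt2()
E
```

```text
t 61.45 tcp [0.488  0.317  0.0923] yaw 3.136 gap 0.0117 F [-9.1  1.1  9.5] q [ 0.5   0.45  1.66  0.    1.03 -1.07]
normals [ 5 20 17  6  0  1  0  1  1  0  1  2  0  0  0  0  0  3] tot 197
```

Tilt is now about 28°. I'll back off from the disc and press the base down on the table to level it.

arm_command:
  deltas:
    - {"offset": [-0.7,0,0.1],"turn": 0,"gripper": 0}
    - {"offset": [-0.7,0,0],"turn": 0,"gripper": 0}
    - {"offset": [0,0,-0.4],"turn": 0,"gripper": 0}
    - {"offset": [-0.2,0,-0.25],"turn": 0,"gripper": 0}
    - {"offset": [-0.2,0,-0.25],"turn": 0,"gripper": 0}
    - {"offset": [-0.2,0,-0.25],"turn": 0,"gripper": 0}
    - {"offset": [-0.2,0,-0.25],"turn": 0,"gripper": 0}

```text
clock: 62.38
tcp_pos: [0.4229, 0.3167, 0.0538]
ee_rot: [-0.002, 0.003, 1.0, 0.0]
contact_force: [-10.5, 0.5, 14.8]
finger_gap: 0.0118
```

```bash
python3 - <<'E'
from h import *
Q,Y=tilt2()
E
```

```text
t 62.38 tcp [0.4229 0.3167 0.0538] yaw 3.135 gap 0.0118 F [-10.5   0.5  14.8] q [ 0.56  0.44  1.82  0.    0.88 -1.  ]
normals [ 2 15 18  0  3  1  0  1  0  4  3  0  0  0  0  0  0  0] tot 229
```

arm_command:
  deltas:
    - {"offset": [-0.15,0,-0.2],"turn": 0,"gripper": 0}
    - {"offset": [-0.15,0,-0.2],"turn": 0,"gripper": 0}
    - {"offset": [-0.1,0,-0.15],"turn": 0,"gripper": 0}

```text
clock: 62.8
tcp_pos: [0.4117, 0.3167, 0.0367]
ee_rot: [-0.002, 0.003, 1.0, 0.0]
contact_force: [-11.4, 2.0, 30.7]
finger_gap: 0.0115
```

arm_command:
  deltas:
    - {"offset": [0,0,-0.1],"turn": 0,"gripper": 0}

```text
clock: 62.92
tcp_pos: [0.4106, 0.3167, 0.0351]
ee_rot: [-0.002, 0.004, 1.0, 0.0]
contact_force: [-16.5, -0.6, 38.2]
finger_gap: 0.0119
```

It's almost level. Releasing lets it settle flat; then I'll lift clear and measure.

arm_command:
  deltas:
    - {"offset": [0,0,0.05],"turn": 0,"gripper": 0.3}
    - {"offset": [0,0,0],"turn": 0,"gripper": 0.5}
    - {"offset": [0,0,0],"turn": 0,"gripper": 0.5}
    - {"offset": [0,0,0.8],"turn": 0,"gripper": 0.5}
    - {"offset": [0,0,1],"turn": 0,"gripper": 0.5}
    - {"offset": [0,0,1],"turn": 0,"gripper": 0.5}
    - {"offset": [-0.3,0.9,0.5],"turn": 0,"gripper": 0.5}
    - {"offset": [-0.2,1,0],"turn": 0,"gripper": 0.5}
    - {"offset": [0,1,0],"turn": 0,"gripper": 0.5}

```text
clock: 64.05
tcp_pos: [0.3985, 0.4041, 0.1341]
ee_rot: [0.0, 0.003, 1.0, -0.0]
contact_force: [0.6, 0.2, -0.1]
finger_gap: 0.0429
```

```bash
cat >> h.py <<'E'
def jugs(f=None):
    p,d=snap('top',f);P=cloud('top',d);Z=P[...,2];H=hsv(p)
    Y=(H[...,0]>18)&(H[...,0]<34)&(H[...,1]>170)&(H[...,2]>60)
    Y=cv2.morphologyEx(Y.astype(np.uint8),cv2.MORPH_CLOSE,np.ones((3,3)))>0
    for b in blobs(Y,150):
        zt=np.nanpercentile(Z[b],97); rim=b&(Z>zt-.006); hd=b&(Z>zt-.0145)&(Z<zt-.007)
        c,R=circ(P[rim][:,:2]); dd=np.linalg.norm(P[...,:2]-c,axis=2); k=hd&(dd>.046)&(dd<.1)
        if k.sum()<5: print('blob',c,R,zt); continue
        h=P[k][:,:2].mean(0)-c; print('jug',c.round(4),'R',round(R,4),'ztop',zt.round(4),'ang',round(float(np.arctan2(h[1],h[0])),3),'far',dd[k].max().round(3),'handle mean',P[k].mean(0).round(4),k.sum())
        ins=(dd<.03); col=ins&(H[...,1]>140)&((H[...,0]<8)|(H[...,0]>170)|((H[...,0]>45)&(H[...,0]<85))); print('  coloured px inside',col.sum())
    return p,P
E
python3 - <<'E'
from h import *
st();p,P=jugs('t9.png'); tubf(); stop(); stop('side'); print(tubes(p,P))
E
```

```text
t 64.05 tcp [0.3985 0.4041 0.1341] yaw 3.135 gap 0.0429 F [ 0.6  0.2 -0.1] q [ 0.72  0.39  1.65 -0.    1.1  -0.85]
jug [0.4709 0.3153] R 0.0403 ztop 0.0803 ang 3.128 far 0.086 handle mean [0.405  0.3162 0.0692] 71
  coloured px inside 0
jug [ 0.3371 -0.072 ] R 0.0398 ztop 0.0812 ang 0.488 far 0.088 handle mean [ 0.3958 -0.0407  0.0697] 59
  coloured px inside 0
tubpart ((765.5398559570312, 151.27734375), (5.97180700302124, 33.37708282470703), 4.613581657409668)
tubpart ((628.4061279296875, 60.86663818359375), (161.0590362548828, 160.2500457763672), 3.283735513687134)
top stopper? 47 [0.658 0.068 0.02 ] hue 66.0
top stopper? 40 [0.651 0.036 0.019] hue 66.0
top stopper? 52 [0.626 0.069 0.018] hue 1.0
top stopper? 57 [0.612 0.03  0.019] hue 1.0
side stopper? 44 [0.644 0.04  0.017] hue 70.0
side stopper? 39 [0.653 0.071 0.019] hue 69.0
side stopper? 67 [0.61  0.033 0.018] hue 0.0
side stopper? 66 [0.623 0.071 0.017] hue 0.0
[]
```

The jug stands upright and empty at (0.471, 0.315), and all 4 stoppers are in the tub in both views. The tub has moved only 2 mm. Fresh grip, then onto the disc at (0.605, 0.3177).

arm_command:
  deltas:
    - {"offset": [0,-1,0],"turn": 0,"gripper": 0.5}
    - {"offset": [-0.05,-1,0],"turn": 0,"gripper": 0.5}
    - {"offset": [0,-0.93,0],"turn": 0,"gripper": 0.5}
    - {"offset": [0,0,-0.9],"turn": 0,"gripper": 0.5}
    - {"offset": [0,0,-1],"turn": 0,"gripper": 0.5}
    - {"offset": [0,0,-0.9],"turn": 0,"gripper": 0.5}
    - {"offset": [0,0,-0.5],"turn": 0,"gripper": 0.5}
    - {"offset": [0,0,0],"turn": 0,"gripper": 0}
    - {"offset": [0,0,0],"turn": 0,"gripper": 0}
    - {"offset": [0,0,0],"turn": 0,"gripper": 0}
    - {"offset": [0,0,0],"turn": 0,"gripper": 0}
  squeeze: 50

```text
clock: 65.62
tcp_pos: [0.3974, 0.3159, 0.0358]
ee_rot: [0.001, 0.003, 1.0, 0.0]
contact_force: [0.1, -1.1, -0.6]
finger_gap: 0.0111
```

arm_command:
  deltas:
    - {"offset": [0,0,0.8],"turn": 0,"gripper": 0}
    - {"offset": [0,0,0.9],"turn": 0,"gripper": 0}
    - {"offset": [0,0,0.9],"turn": 0,"gripper": 0}
    - {"offset": [0.8,0.03,0],"turn": 0,"gripper": 0}
    - {"offset": [0.9,0.03,0],"turn": 0,"gripper": 0}
    - {"offset": [0.9,0.03,0],"turn": 0,"gripper": 0}
    - {"offset": [0.9,0,0],"turn": 0,"gripper": 0}
    - {"offset": [0.7,0,0],"turn": 0,"gripper": 0}
    - {"offset": [0.26,0,0],"turn": 0,"gripper": 0}
    - {"offset": [0,0,0],"turn": 0,"gripper": 0}

```text
clock: 66.88
tcp_pos: [0.5307, 0.3182, 0.113]
ee_rot: [-0.0, 0.003, 1.0, -0.0]
contact_force: [-0.0, -0.7, -1.6]
finger_gap: 0.0114
```

```bash
python3 - <<'E'
from h import *
st();p,P=jugs('t10.png')
E
```

```text
t 66.88 tcp [0.5307 0.3182 0.113 ] yaw 3.135 gap 0.0114 F [-0.  -0.7 -1.6] q [ 0.47  0.47  1.56  0.    1.11 -1.09]
jug [0.5913 0.3033] R 0.0454 ztop 0.1589 ang 0.313 far 0.062 handle mean [0.6426 0.3199 0.1479] 28
  coloured px inside 0
jug [ 0.3359 -0.0725] R 0.0394 ztop 0.0809 ang 0.493 far 0.089 handle mean [ 0.3943 -0.0411  0.0697] 71
  coloured px inside 0
```

The arm hides the rim in this view, so I'm relying on the grasp offset. Lowering until it touches.

arm_command:
  deltas:
    - {"offset": [0.01,0,-0.25],"turn": 0,"gripper": 0}
    - {"offset": [0,0,-0.15],"turn": 0,"gripper": 0}
    - {"offset": [0,0,-0.07],"turn": 0,"gripper": 0}
    - {"offset": [0,0,0],"turn": 0,"gripper": 0}

```text
clock: 67.42
tcp_pos: [0.531, 0.3184, 0.0989]
ee_rot: [-0.0, 0.003, 1.0, -0.0]
contact_force: [0.7, 0.3, -1.0]
finger_gap: 0.0115
```

arm_command:
  deltas:
    - {"offset": [0,0,-0.06],"turn": 0,"gripper": 0}
    - {"offset": [0,0,0],"turn": 0,"gripper": 0}

```text
clock: 67.68
tcp_pos: [0.5313, 0.3186, 0.0984]
ee_rot: [0.0, 0.003, 1.0, 0.0]
contact_force: [-3.2, -1.3, 5.6]
finger_gap: 0.0109
```

arm_command:
  deltas:
    - {"offset": [0,0,0],"turn": 0,"gripper": 0.25}
    - {"offset": [0,0,0],"turn": 0,"gripper": 0.4}
    - {"offset": [0,0,0],"turn": 0,"gripper": 0.45}
    - {"offset": [0,0,0.4],"turn": 0,"gripper": 0.45}
    - {"offset": [0,0,0.8],"turn": 0,"gripper": 0.45}
    - {"offset": [0,0,1],"turn": 0,"gripper": 0.45}
    - {"offset": [-0.5,0,1],"turn": 0,"gripper": 0.45}
    - {"offset": [-1,0,0],"turn": 0,"gripper": 0.45}
    - {"offset": [-1,0,0],"turn": 0,"gripper": 0.45}
    - {"offset": [-1,-0.8,0],"turn": 0,"gripper": 0.45}
    - {"offset": [-0.5,-1,0],"turn": 0,"gripper": 0.45}
    - {"offset": [0,-1,0],"turn": 0,"gripper": 0.45}

```text
clock: 69.18
tcp_pos: [0.4098, 0.2337, 0.194]
ee_rot: [0.0, 0.002, 1.0, 0.0]
contact_force: [0.5, -0.1, -0.5]
finger_gap: 0.0381
```

```bash
python3 - <<'E'
from h import *
st();p,P=jugs('t11.png');tubf();stop();H=hsv(p)
# whole-bench view, and anything tube-like
print(tubes(p,P))
s,_=snap('side')
cv2.imwrite('pics/fin.png',cv2.cvtColor(np.hstack([cv2.resize(p,(400,300)),cv2.resize(s,(400,300))]),cv2.COLOR_RGB2BGR))
for y in (-92,-46,0):
    n=np.array([.586,-.2475])+y/1000*np.array([-.1325,.9912]); ax=np.array([.991,.132])
    for k in (-45,0,45,57):
        q=n+ax*k/1000; m=np.linalg.norm(P[...,:2]-q,axis=2)<.006; print(y,k,np.nanmax(P[m][:,2]).round(3),end=' ')
    print()
E
```

```text
t 69.17 tcp [0.4098 0.2337 0.194 ] yaw 3.137 gap 0.0381 F [ 0.5 -0.1 -0.5] q [ 0.43  0.2   1.77  0.    1.18 -1.14]
jug [0.607  0.3173] R 0.0396 ztop 0.1437 ang -3.134 far 0.089 handle mean [0.5381 0.3168 0.132 ] 74
  coloured px inside 0
jug [ 0.3361 -0.0723] R 0.0396 ztop 0.0808 ang 0.489 far 0.089 handle mean [ 0.3954 -0.0407  0.0696] 72
  coloured px inside 0
tubpart ((763.7427368164062, 153.02801513671875), (9.117449760437012, 30.757572174072266), 0.3148297369480133)
tubpart ((628.3610229492188, 60.723968505859375), (161.2454376220703, 159.7624053955078), 2.9859137535095215)
top stopper? 46 [0.658 0.067 0.02 ] hue 66.0
top stopper? 41 [0.65  0.036 0.02 ] hue 66.0
top stopper? 51 [0.626 0.069 0.018] hue 1.0
top stopper? 57 [0.612 0.03  0.019] hue 1.0
[]
-92 -45 0.066 -92 0 0.08 -92 45 0.099 -92 57 0.095 
-46 -45 0.067 -46 0 0.081 -46 45 0.095 -46 57 0.099 
0 -45 0.067 0 0 0.081 0 45 0.096 0 57 0.091
```

View pics/fin.png

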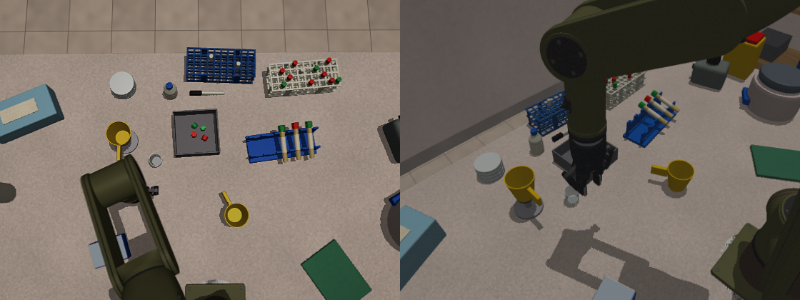

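The final view shows the jug on the disc at (118,135), four stoppers in the tub at (200,132), and three tubes racked at (297,142). The bottle, pen and glass look undisturbed. Handing in.

```bash
python3 -c "
from h import *
order.hand_in();st()"
```

```text
the job is handed in; nothing more can be done
the job is handed in; nothing more can be done
```

The job is handed in, finished at about 69 s of the 210 s allowed. The stoppers are in the tub, the empty jug is on the stand, and the tubes are racked.

- **Tubes:** The three tubes present (one red cap, two green) each lie in their own notch, caps at the high end. Each reads higher at the cap end (about 66 mm low, 95–99 mm near the cap). No tube is left on the table.
- **Stoppers:** All four (2 red, 2 green) are in the tub. They showed in both the top and side views after the pour, and the jug shows no colour inside.
- **Jug:** It stands upright on the disc, centred to about 2 mm: jug at (0.607, 0.317), disc at (0.605, 0.318). The rim top reads 144 mm, where 143 mm is expected.
- **Left alone:** The bottle, pen and glass look unmoved in the last picture. I did not measure them. The tub slid about 2 mm during the pour.

**What went wrong along the way:** The tool cannot tilt, so I pivoted the jug in the grip against the disc, the tub and the table. Several of these pushes slipped off, and the jug crept in the fingers, so I regripped it. The wrist force peaked at about 93 N, under the 120 N limit. I also misread the tilt more than once before an overlay on the side picture settled it.

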